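# Lock the drilling template into the lean-back stand

## Task

Pull the stand's black push-pull knob straight out until it clicks and stays out, then take the plywood template out of its rack and lean it on the stand: foot on the ledge, batten to the front, back flat against the rest. Let go of it, then push the knob fully home so that its pin locks over the batten. Do not knock over or shift the screw cup and the block of screwdriver bits.

Things in the scene. Friction and masses are not known exactly. Their poses are not given: they have to be found in the camera images.
- plunger (a joint): The push-pull knob, in m: 0 = pushed home, 0.028 = pulled out to its on detent (hard stop at both ends). An over-centre spring holds it at either end: about 10 N starts it from an end, falling to nothing half-way (0.014), after which it snaps on to the other end.
- knob_mid (a point): Centre of the knob's round black head, 30 mm in diameter, 22 mm long (11 mm either side of this point along z); moves with the knob. z is the pull direction, 30 degrees from vertical toward the stand's front; y is level, along the ledge. Under the head come 10 mm of bare 8 mm stem (when home), then a fixed sleeve 19 mm in diameter (collar 24 mm). Nothing stands beside the head.
- seat_corner (a point): Middle of the corner between ledge and rest. z points up the face of the rest, which leans back 18 degrees; x points out of its back; y runs along the ledge. The ledge is 140 mm long (y) and reaches 34 mm to the front (-x), square to the rest; the rest is 100 mm wide, 75 mm high along z, its face at x = 0. The template goes in from above, along -z.
- board_mid (a point): Centre of the panel of the loose plywood template: 12 mm thick (x), 110 mm long (y), 130 mm high (z), with six dark holes in two rows and a batten 14 mm deep and 14 mm high along the foot of its front (-x) face; 0.1 to 0.21 kg. It starts upright in the rack, batten on the stand's side; its top edge is 65 mm above this point.
- board_heel (a point): Middle of the template's rear bottom edge (6 mm behind and 65 mm below board_mid, same axes). It lies on seat_corner, axes matching, when the template is seated.
- rack: Fixed low wooden rack, 56 x 136 mm, walls 34 mm high, origin under its centre; its slot is 32 mm wide with the floor at 6 mm and open at the top. The template stands in it with x axes matching.
- screw_cup: Plastic cup of screws, 86 mm wide, 45 mm high, a bystander; origin under its centre.
- bit_block: Wooden block with six upright steel bits, 32 x 90 mm, 52 mm high, a bystander; origin under its centre.
- stand: The fixed stand, base 135 x 140 mm, front to -x, origin under its centre. The knob's stem ends in an 8 mm locking pin. Knob home: the pin's round tip is over the ledge, 14 to 22 mm in front of the rest and 16 mm above the ledge, and bars the template. Knob out: tip and sleeve are 9 mm clear in front of a seated template's batten.

How it is judged:
On the way, in this order (a step that is already met when the one before it is completed fails the run):
1. the knob is pulled out to its on detent, the template still in its rack (value of joint plunger above 0.024 m and distance of board_mid from where it was at the start of the episode below 0.03 m), for 0.3 s.
2. the template leans on the stand, let go of, with the knob still out (value of joint plunger above 0.022 m and distance between board_heel and seat_corner below 0.022 m and z of board_heel in the frame of seat_corner below 0.005 m and angle between the z axis of board_heel and the z axis of seat_corner, either way round below 0.15 rad and contact force between the fingers and board below 0.2 N), for 0.3 s.
At the end, for the whole second after the job is handed in: The knob is home (within 3 mm) and the template stands at rest on the stand: heel in the corner of ledge and rest (within 5 mm), foot wholly on the ledge (within 18 mm of its middle), back flat on the rest (within 0.06 rad), square to the ledge (within 0.1 rad), locked by the pin (value of joint plunger below 0.003 m and x of board_heel in the frame of seat_corner between -0.005 and 0.003 m and z of board_heel in the frame of seat_corner between -0.004 and 0.004 m and y of board_heel in the frame of seat_corner between -0.018 and 0.018 m and angle between the z axis of board_heel and the z axis of seat_corner, either way round below 0.06 rad and angle between the y axis of board_heel and the y axis of seat_corner, either way round below 0.1 rad and linear speed of board below 0.02 m/s); the robot touches nothing.
It fails at once if the screw cup or the block of screwdriver bits is shifted by more than 30 mm or tipped over (distance of any of screw_cup, bit_block from where it was at the start of the episode above 0.03 m or angle between any of screw_cup, bit_block's own z axis and vertical above 0.5 rad).
It also fails if it takes over 61 s, if anything falls off the work surface, if the arm or the gripper's body presses on something with over 40 N, if the wrist force passes 120 N, or if a joint passes its speed limit or range.

## Robot

A 6-joint arm with a two-finger parallel gripper is mounted at the origin on the work surface; the furniture and walls round the work are solid. World frame = base frame: x ahead of the robot, y to its left, z up, the work surface at z = 0. Lengths are in m, angles in rad, forces in N, time in s.
With the tool pointing down it reaches from about 0.25 to 0.775 m from the base axis. Payload 4 kg.
Tool frame: the origin (TCP) lies at the very end of the fingers, on their centre line; the grasp point (between the pads) lies 19 mm behind it; z points along the fingers, x is the direction in which the jaws open and shut, and the axes are right-handed (so a half turn about z gives the same grasp; the last joint's range is limited). The gripper opens to 94 mm and grips with 3 to 60 N. Pads are 16 mm wide; open, the fingers measure 119 mm over their backs; the gripper's body (75 mm by 177 mm) begins 78 mm behind the grasp point.
Start: joints at [-1.268, 0.087, 1.371, -0, 1.684, -0.103], TCP at [0.217, -0.505, 0.206] pointing down, gripper open.
Joint ranges: [-3.1, 3.1], [-0.76, 2.03], [0.27, 2.55], [-1.08, 4.22], [0.17, 2.65], [-2.57, 2.57]. Speed limits (rad/s): [2.79, 2.79, 3.14, 3.14, 3.14, 3.14].

## Interface

Orientations are given as [roll, pitch, yaw] about the fixed x, y, z axes, in that order (R = Rz(yaw) Ry(pitch) Rx(roll)).
In Python, from bench import robot, cams, ticket gives the robot as it stands.
- The arm moves only by the tool jog_arm, never from a script. Its argument "series" is a list of rows, each an object of numbers: "x", "y", "z": the shift along the tool's x, y, z in m; "rx", "ry", "rz": the turn, a rotation vector about the tool's x, y, z in degrees. A call has 1 to 12 rows; each row shifts and turns the pose as measured when the row begins, along the tool's axes as they then stand; what a row does not reach is not made up. A row lasts 1/12 s, in which the tool goes at most 41.7 mm and 7.16 degrees, less where a joint would pass 70% of its speed; a pose out of reach is approached as far as the arm can. A call with a gripper value outside its range is refused whole. "claw" is the opening, from 0 (shut) to 1 (fully open), set as the call begins (left out, the last holds). The fingers move at their own pace and stop on an object; the grip force is fixed at half the most. Time passes only in rows, so rows that do not move let the fingers close. It gives the time, the measured TCP pose, the force and the opening at its end, in the units of the state.
- robot.get_obs(): the state, without advancing time (a new reading comes with each control period).
- cams.snapshot(name): name is "scene" or "top"; returns a dict with "img" (480x640x3 uint8, red, green, blue), "mtx" (3x3 intrinsics, pixels), "k1" (the pictures are not rectified: a ray, as slopes to the right and down, at radius r is drawn at 1 + k1 r^2 times it, then the intrinsics apply), "origin" and "attitude" of the camera in the world. Camera axes: x right, y down, z forward; pixel columns grow to the right and rows downward; lengths in m; the calibration is good to about 2 mm. A picture is of the moment at which its call begins. There is no depth.
- ticket.close_job(): hands the job in, once; it reports no verdict.
Trained networks look in a picture, given as the dict that the camera call returned (one of the last four; its "shot" number tells which), for a name from the list of things; names that differ only in an ending like _2 or _b are one class to them, and where a whole thing is asked for, a point or a joint stands for the part that bears it (a point fixed in the world has none). Each returns a list of dicts, best first, with "p" (0 to 1); they miss things now and then, are a little off and sometimes report something else, mostly with a low value. They report only what shows in the picture. A call takes as long as a camera call.
- cams.look_for(thing, picture): "bbox" ([left, top, width, height] in pixels, round what is visible of it).
The state is a dict: "time": time; "joint_positions": joint angles; "qvel": joint speeds; "joint_torque": joint torques, N m; "tool_pos": TCP position; "ee_rot": TCP orientation; "wrist_force": force on the tool from outside, world axes, zero at the start; "wrist_torque": the same for the moment, N m; "width": finger opening in m.
Only numpy, scipy, OpenCV 4.12 (cv2) and the standard library are available. Lean on these libraries where they do the work, as an engineer would, in place of code of your own. Each camera call takes 0.05 s, during which the arm holds its last target.

## Working session

There is one attempt and no reset: what is moved stays moved. The work goes in short steps, Python scripts to look and compute and a tool call to move; the robot and the scene stay as the last step left them, time stands still between calls to the robot, and variables do not carry over. Pictures are saved under pics/ and viewed, and the job is handed in when it is done.

Besides the shell and the picture viewer there is one more tool, called after "Call:" as a command line: name --argument value ..., lists and objects as JSON in quotes. jog_arm: Moves the arm, as the interface text tells. Its arguments: {"type":"object","properties":{"series":{"type":"array","items":{"type":"object","properties":{"x":{"type":"number"},"y":{"type":"number"},"z":{"type":"number"},"rx":{"type":"number"},"ry":{"type":"number"},"rz":{"type":"number"}}}},"claw":{"type":"number"}},"required":["series"]}

```bash
mkdir -p pics; ls; cat > h.py <<'E'
import numpy as np, cv2
from scipy.spatial.transform import Rotation as R
from bench import robot,cams,ticket
E
python3 - <<'E'
from h import *
o=robot.get_obs();print(o)
for n in ("scene","top"):
    s=cams.snapshot(n)
    cv2.imwrite(f"pics/{n}0.png",s["img"][:,:,::-1])
    print(n,{k:v for k,v in s.items() if k!="img"})
    for t in ["plunger","knob_mid","board_mid","rack","screw_cup","bit_block","stand"]:
        print(t,[(d["bbox"],d["p"]) for d in cams.look_for(t,s)[:2]])
E
```

```text
pics
{'time': 0.0, 'joint_positions': array([-1.26807401e+00,  8.79222038e-02,  1.37223889e+00, -1.60696823e-05,
        1.68361417e+00, -1.03112997e-01]), 'qvel': array([-0.00045242, -0.00099808, -0.00186299,  0.00107168, -0.00139202,
       -0.00054496]), 'joint_torque': array([-1.48642739e-03, -3.40186644e+01, -3.02426112e+01,  7.17271375e-02,
        3.30818142e-02, -1.68929278e-04]), 'tool_pos': array([ 0.21695046, -0.5048003 ,  0.20432991]), 'ee_rot': array([-3.14138388e+00,  2.17266607e-03, -1.16496257e+00]), 'wrist_force': array([-0.52322104,  0.11017705,  0.316465  ]), 'wrist_torque': array([-0.02337457,  0.01666176, -0.02151799]), 'width': 0.09421839586490192}
scene {'mtx': array([[499.82836581,   0.        , 315.90470941],
       [  0.        , 499.82836581, 235.63754846],
       [  0.        ,   0.        ,   1.        ]]), 'k1': -0.0006036878674387649, 'origin': array([0.13595184, 0.31291256, 0.85088851]), 'attitude': array([-2.65259747, -0.0036858 , -1.75998535]), 'shot': 1}
plunger [([362.4, 243.1, 37.4, 27.2], 0.85)]
knob_mid [([359.0, 244.4, 39.7, 25.6], 0.58)]
board
[... 265 characters left out ...]
    , 316.65368802],
       [  0.        , 464.58251713, 232.81818552],
       [  0.        ,   0.        ,   1.        ]]), 'k1': 0.02090125138495287, 'origin': array([0.4134308 , 0.23507366, 0.95474325]), 'attitude': array([-3.0163145 ,  0.00674709, -1.54540187]), 'shot': 2}
plunger [([356.9, 252.4, 34.1, 16.4], 0.78)]
knob_mid [([359.8, 253.7, 30.5, 11.7], 0.75)]
board_mid [([239.8, 250.6, 24.8, 66.4], 0.75)]
rack [([239.8, 246.5, 39.8, 75.3], 0.85), ([318.1, 220.4, 74.3, 78.9], 0.34)]
screw_cup [([374.8, 180.0, 39.6, 42.0], 0.71), ([238.4, 250.0, 28.1, 62.1], 0.48)]
bit_block [([247.9, 171.2, 35.0, 41.7], 0.81)]
stand [([314.9, 219.9, 74.3, 77.7], 0.7), ([330.1, 227.0, 44.0, 69.4], 0.7)]
```

```bash
python3 - <<'E'
import cv2
for n,(x,y) in dict(scene=(200,160),top=(210,140)).items():
    im=cv2.imread(f"pics/{n}0.png"); 
    c=cv2.resize(im[y:y+200,x:x+250],None,fx=3.2,fy=3,interpolation=2); cv2.imwrite(f"pics/{n}0c.png",c)
E
```

```text
(no output)
```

View pics/scene0.png

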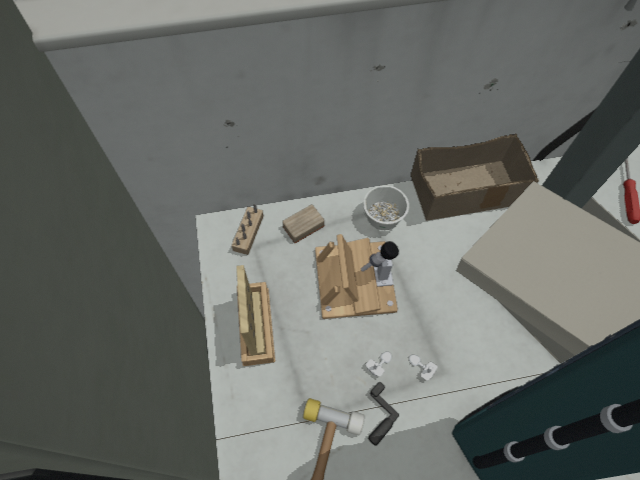

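View pics/scene0c.png

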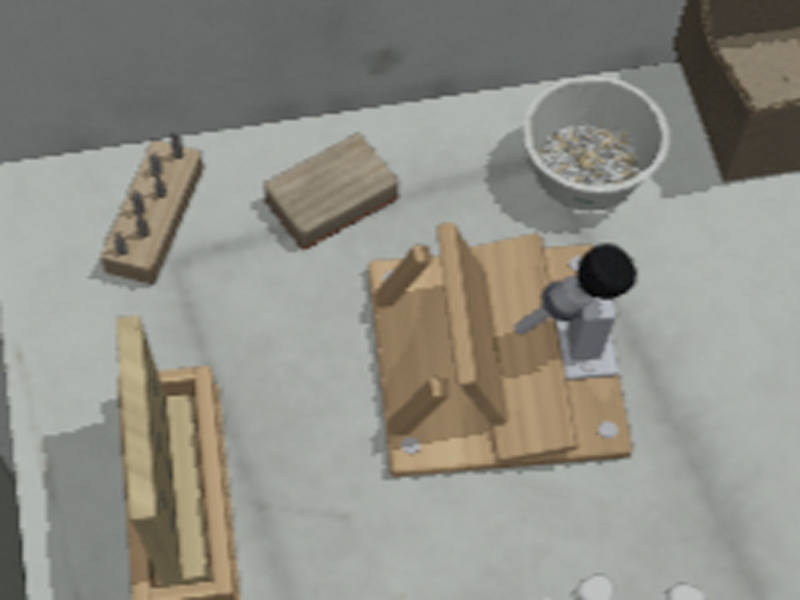

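View pics/top0.png

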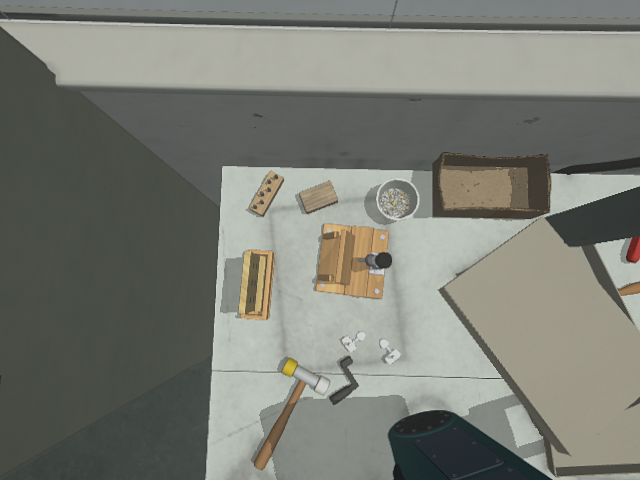

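View pics/top0c.png

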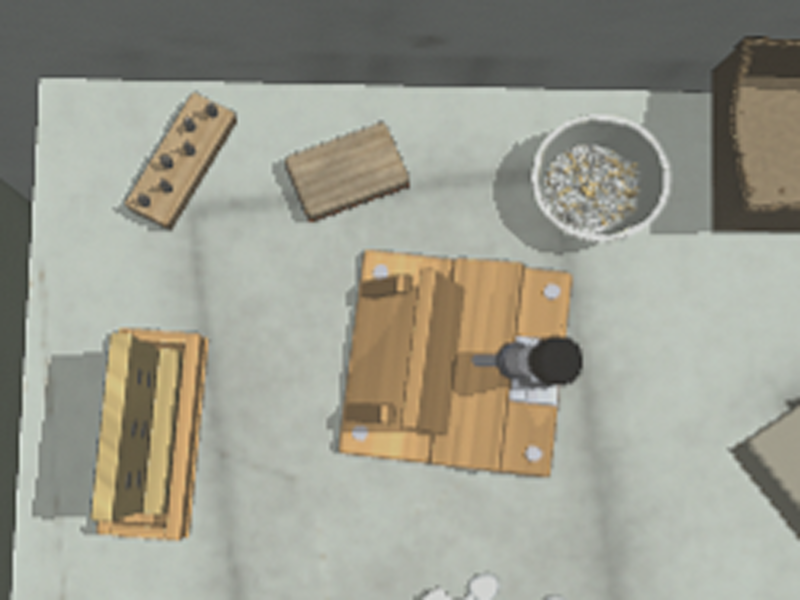

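```bash
python3 - <<'E'
import cv2
im=cv2.imread("pics/top0.png"); s=cv2.imread("pics/scene0.png")
def z(im,n,x,y,w,h,f=8):
    c=cv2.resize(im[y:y+h,x:x+w],None,fx=f,fy=f,interpolation=cv2.INTER_CUBIC)
    for i in range(0,w,10): 
        cv2.putText(c,str(x+i),(i*f,10),0,.35,(0,0,255),1); cv2.line(c,(i*f,12),(i*f,18),(0,0,255),1)
    for i in range(0,h,10): 
        cv2.putText(c,str(y+i),(0,i*f+4),0,.35,(0,0,255),1)
    cv2.imwrite(f"pics/{n}.png",c)
z(im,"zt_stand",310,218,90,72); z(im,"zt_rack",225,244,70,75)
z(s,"zs_stand",310,230,95,75,8); z(s,"zs_stand2",310,260,95,65,8);z(s,"zs_rack",225,262,60,105,5)
E
```

```text
(no output)
```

View pics/zt_stand.png

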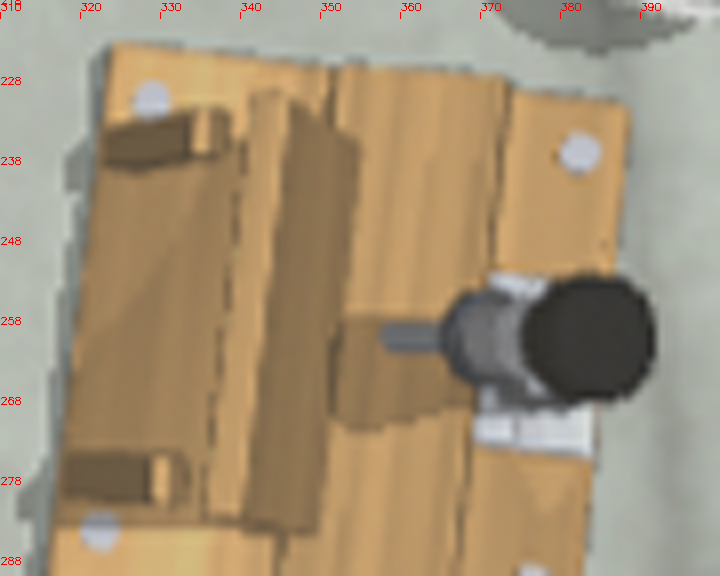

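View pics/zt_rack.png

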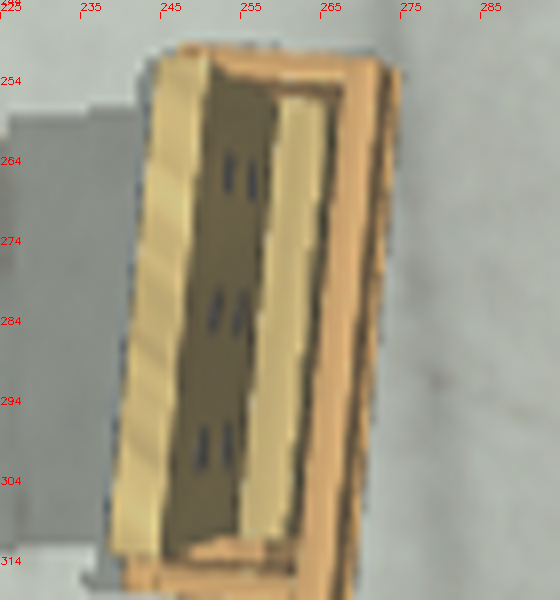

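View pics/zs_stand.png

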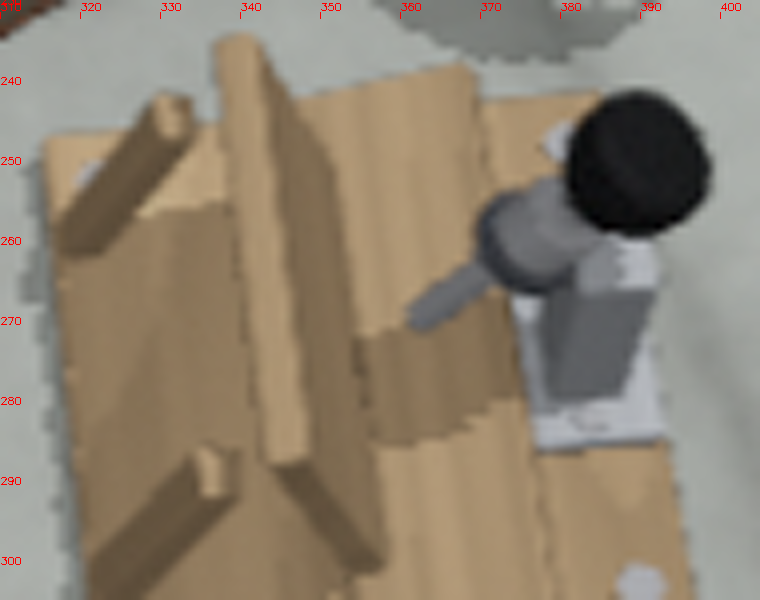

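View pics/zs_stand2.png

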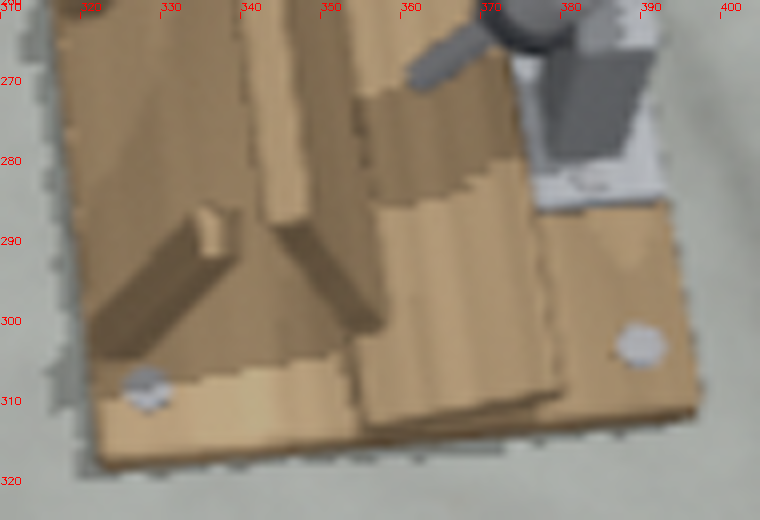

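View pics/zs_rack.png

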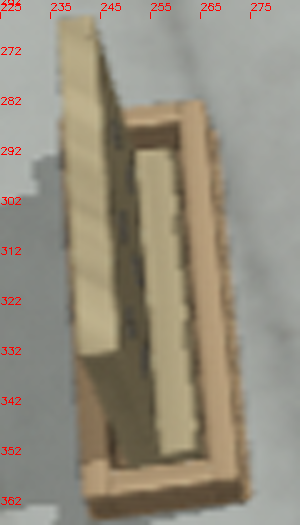

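```bash
cat >> h.py <<'E'
from scipy.optimize import least_squares
CAM=dict(scene=dict(K=np.array([499.82836581,315.90470941,235.63754846]),k1=-0.0006036878674387649,o=np.array([0.13595184,0.31291256,0.85088851]),a=[-2.65259747,-0.0036858,-1.75998535]),
top=dict(K=np.array([464.58251713,316.65368802,232.81818552]),k1=0.02090125138495287,o=np.array([0.4134308,0.23507366,0.95474325]),a=[-3.0163145,0.00674709,-1.54540187]))
def proj(c,P):
    c=CAM[c]; q=(np.atleast_2d(P)-c["o"])@R.from_euler("xyz",c["a"]).as_matrix()
    s=q[:,:2]/q[:,2:]; s=s*(1+c["k1"]*(s**2).sum(1,keepdims=True))
    return s*c["K"][0]+c["K"][1:]
def seatR(yaw): return R.from_euler("z",yaw)*R.from_euler("y",np.radians(18))
def knobR(yaw): return R.from_euler("z",yaw)*R.from_euler("y",np.radians(-30))
# z axis leaning back: x+ ; Ry(+18) sends z to +x
def headbox(c,p,rot):
    t=np.linspace(0,2*np.pi,200); C=np.c_[.015*np.cos(t),.015*np.sin(t),0*t]
    P=np.vstack([C+[0,0,.011],C-[0,0,.011]]); u=proj(c,p+rot.apply(P)); return np.r_[u.min(0),u.max(0)]
E
cat > fit.py <<'E'
from h import *
def pk(l,f,o): return [(np.array(q),np.array(p)/f-.5+np.array(o)) for q,p in l]
S=dict(top=pk([((0,-50,75),(290,98)),((0,-50,0),(360,138)),((0,50,75),(243,533)),((0,50,0),(318,535)),((-34,-70,0),(510,80))],8,(310,218))+[(np.array((-34,70,0)),np.array((365.9,297.)))],
 scene=pk([((0,-50,75),(259,42)),((0,-50,0),(333,165)),((0,50,75),(307,462)),((0,50,0),(383,570)),((-34,-70,0),(475,72)),((-34,70,0),(560,632))],8,(310,230)))
def fs(v):
    r=[]
    for c in S:
        P=np.array([q for q,_ in S[c]])/1000.; u=np.array([p for _,p in S[c]])
        r.append(proj(c,v[:3]+seatR(v[3]).apply(P))-u)
    return np.vstack(r).ravel()
s=least_squares(fs,[.42,.17,.03,1.5],loss="soft_l1"); print("seat",s.x.round(4)); print(s.fun.reshape(-1,2).round(1).tolist())
for sub in ("top","scene"):
    T=dict(S); 
    S0=S; S={sub:T[sub]}; q=least_squares(fs,s.x); print(sub,q.x.round(4)); S=S0
B=dict(top=np.array([522,275,656,405])/8-.5+np.array([310,218]*2),scene=np.array([566,92,710,236])/8-.5+np.array([310,230]*2))
k=least_squares(lambda v:np.r_[tuple(headbox(c,v,knobR(s.x[3]))-B[c] for c in B)],[.42,.1,.15]); print("knob",k.x.round(4),k.fun.round(1))
print("knob in seat frame",seatR(s.x[3]).inv().apply(k.x-s.x[:3]))
tp=[(6,-55,65),(-6,-55,65),(-6,55,65),(6,55,65),(-6,-55,-51),(-20,-55,-51),(-20,55,-51),(-6,55,-51)]
BD=dict(top=pk(list(zip(tp,[(155,55),(210,58),(160,556),(108,552),(280,95),(328,98),(287,540),(240,537)])),8,(225,244)),
 scene=pk(list(zip(tp,[(60,15),(95,17),(118,350),(80,353),(137,150),(173,152),(207,455),(160,457)])),5,(225,262)))
def fb(v):
    r=[]
    for c in BD:
        P=np.array([q for q,_ in BD[c]])/1000.; u=np.array([p for _,p in BD[c]])
        r.append(proj(c,v[:3]+(R.from_euler("z",v[3])*R.from_euler("y",v[4])).apply(P))-u)
    return np.vstack(r).ravel()
b=least_squares(fb,[.4,.35,.071,1.5,0],loss="soft_l1"); print("board",b.x.round(4)); print(b.fun.reshape(-1,2).round(1).tolist())
E
python3 fit.py
```

```text
seat [0.4779 0.1711 0.0152 1.4698]
[[-0.1, -0.1], [0.6, 0.9], [-0.5, -1.6], [0.1, 0.3], [-0.7, -0.3], [-1.2, -0.2], [-0.3, -0.9], [1.0, 0.9], [0.6, 0.1], [1.6, 0.8], [-0.5, -0.9], [-0.1, 0.2]]
top [0.4769 0.1712 0.0249 1.4809]
scene [0.4815 0.1703 0.007  1.462 ]
knob [0.4739 0.1213 0.1076] [-2.  -0.7  1.9 -0.2 -2.2 -1.6  2.5  2.4]
knob in seat frame [-0.07607387 -0.00099436  0.07251605]
board [4.2760e-01 3.6910e-01 6.5000e-02 1.5159e+00 1.0000e-04]
[[0.0, -0.3], [-0.2, -0.1], [-0.1, 0.1], [-0.4, 0.0], [-0.5, 0.2], [0.4, 0.4], [0.3, -0.0], [-0.7, -0.2], [-0.3, 1.1], [0.3, -0.2], [0.7, 0.2], [0.2, 0.6], [-0.1, 0.3], [0.6, -1.0], [-0.9, -1.3], [0.2, -0.6]]
```

```bash
cat >> fit.py <<'E'
def draw(c,o,wh,f,name):
    im=cv2.imread(f"pics/{c}0.png")[o[1]:o[1]+wh[1],o[0]:o[0]+wh[0]]; im=cv2.resize(im,None,fx=f,fy=f,interpolation=cv2.INTER_CUBIC)
    def line(P,rot,p,col):
        u=((proj(c,p+rot.apply(np.array(P)/1000.))-o+.5)*f).round().astype(int); cv2.polylines(im,[u],False,col,1)
    sr=seatR(s.x[3]);p=s.x[:3]
    line([(0,-50,75),(0,50,75),(0,50,0),(0,-50,0),(0,-50,75)],sr,p,(0,0,255)); line([(0,-70,0),(-34,-70,0),(-34,70,0),(0,70,0)],sr,p,(255,0,0))
    line([(-14,0,16),(-22,0,16)],sr,p,(0,255,0)); line([(0,0,11),(0,0,-100)],knobR(s.x[3]),k.x,(0,255,255))
    br=R.from_euler("z",b.x[3]); line(tp[:4]+tp[:1],br,b.x[:3],(0,0,255)); line(tp[4:]+tp[4:5],br,b.x[:3],(255,0,0))
    cv2.imwrite(f"pics/{name}.png",im)
draw("top",(225,215),(170,110),4.7,"ov_top"); draw("scene",(225,230),(180,140),4.2,"ov_scene")
E
python3 fit.py >/dev/null
```

```text
(no output)
```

View pics/ov_top.png

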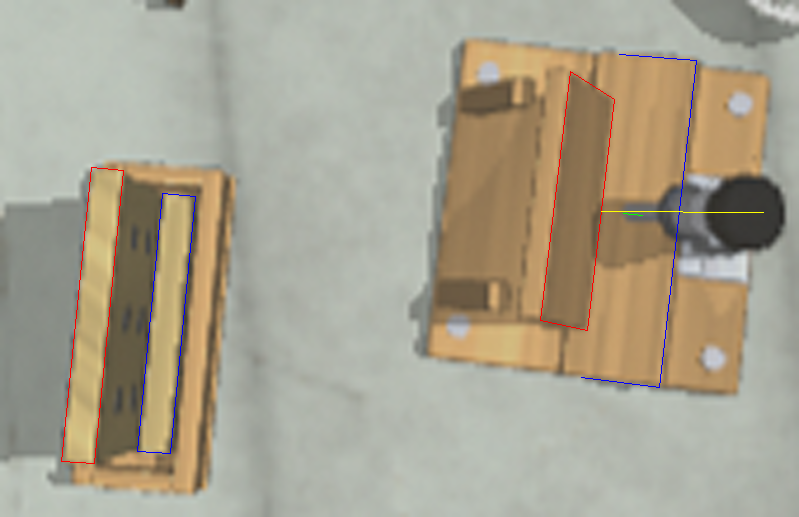

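View pics/ov_scene.png

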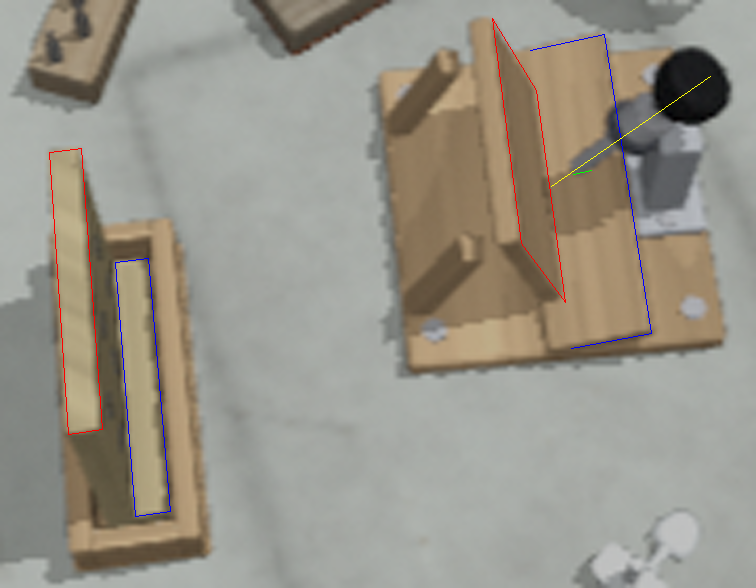

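```bash
cat > fit2.py <<'E'
import io,contextlib
with contextlib.redirect_stdout(io.StringIO()):
    exec(open("fit.py").read())
import copy
base=copy.deepcopy(CAM)
BS=pk([((-67.5,-70),(770,75)),((67.5,-70),(465,40)),((67.5,70),(427,355)),((-67.5,70),(738,393))],4.7,(225,215))
def setcam(v):
    for i,c in enumerate(("top","scene")):
        CAM[c]["o"]=base[c]["o"]+v[6*i:6*i+3]
        CAM[c]["a"]=(R.from_rotvec(v[6*i+3:6*i+6])*R.from_euler("xyz",base[c]["a"])).as_euler("xyz")
def F(v):
    seat,bd,kn,cam,bs=v[:4],v[4:7],v[7:10],v[10:22],v[22:25]
    setcam(cam)
    r=[fs(seat)/.7, fb(np.r_[bd[:2],.071,bd[2],0])/.5]
    for c in B:
        h=headbox(c,kn,knobR(seat[3]))-B[c]; r.append(np.array([(h[0]+h[2])/2,(h[1]+h[3])/2])/.7)
    ks=seatR(seat[3]).inv().apply(kn-seat[:3])
    n=np.array([np.cos(np.radians(48)),0,np.sin(np.radians(48))])
    r.append(np.array([ks[1]/.002,(ks-[-.018,0,.018])@n/.002]))
    P=np.array([[q[0],q[1],0] for q,_ in BS])/1000; u=np.array([p for _,p in BS])
    r.append(((proj("top",R.from_euler("z",seat[3]).apply(P)+bs)-u)/.7).ravel())
    r.append(np.array([((bs-seat[:3])@[np.cos(seat[3]+np.pi/2),np.sin(seat[3]+np.pi/2),0])/.002]))
    r.append(cam/np.tile([.002]*3+[.002]*3,2))
    return np.concatenate([a.ravel() for a in r])
v0=np.r_[s.x,b.x[[0,1,3]],k.x,np.zeros(12),s.x[0],s.x[1],.01]
f=least_squares(F,v0,loss="soft_l1",x_scale="jac")
F(f.x)
s.x=f.x[:4]; b.x=np.r_[f.x[4:6],.071,f.x[6],0]; k.x=f.x[7:10]
if __name__=="__main__":
    J=f.jac; sd=np.sqrt(np.diag(np.linalg.pinv(J.T@J)))
    print("seat",s.x.round(4),sd[:4].round(4)); print("board",b.x.round(4),sd[4:7].round(4)); print("knob",k.x.round(4),sd[7:10].round(4))
    print("cam",(f.x[10:22]*1000).round(1),"base",f.x[22:].round(4), "cost",f.cost)
    print("knob in seat",seatR(s.x[3]).inv().apply(k.x-s.x[:3]).round(4))
    draw("top",(225,215),(170,110),4.7,"ov_top2"); draw("scene",(225,230),(180,140),4.2,"ov_scene2")
E
python3 fit2.py
```

```text
seat [0.477  0.1718 0.0221 1.4741] [0.0022 0.002  0.0035 0.0059]
board [0.427  0.3685 0.071  1.5162 0.    ] [0.002  0.0019 0.0051]
knob [0.4727 0.1221 0.1138] [0.0023 0.0022 0.0041]
cam [-0.   0.3  0.6  0.3  0.5  0.   0.  -0.3  0.7 -0.4 -1.4 -0.1] base [4.782e-01 1.708e-01 3.000e-04] cost 21.502884070294435
knob in seat [-0.0758 -0.0005  0.0718]
```

```bash
cat > tri.py <<'E'
from h import *
def tri(t,s):
    def f(P): return np.r_[proj("top",P)[0]-t,proj("scene",P)[0]-s]
    r=least_squares(f,[.4,0,.2]); return r.x.round(3),r.fun.round(1)
if __name__=="__main__":
    print(tri((440,290),(459,265)));print(tri((541,217),(537,184)));print(tri((397,200),(385,208)))
    print("table pts", )
    from fit2 import s,k,b
    import fit2
E
python3 tri.py
python3 - <<'E'
import cv2
a=cv2.imread("pics/top0.png")[130:480,380:640];b=cv2.imread("pics/scene0.png")[110:460,400:640]
import numpy as np
cv2.imwrite("pics/beige.png",cv2.resize(np.hstack([a,b]),None,fx=1.55,fy=1.55))
E
```

```text
(array([0.421, 0.022, 0.122]), array([ 0.1,  0. , -0.1, -0. ]))
(array([ 0.56 , -0.175,  0.097]), array([ 2. ,  0.8, -2.1, -0. ]))
(array([0.602, 0.084, 0.024]), array([-0.5, -0.2,  0.5,  0. ]))
table pts
```

View pics/beige.png

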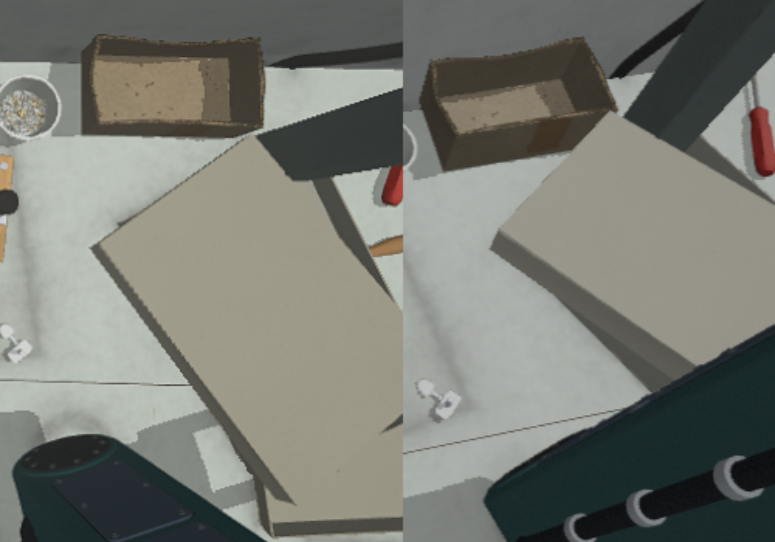

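Call:
jog_arm --series '[{"z": -0.03}, {"z": -0.03}, {"z": -0.03}, {"x": -0.025, "z": -0.025}, {"x": -0.03, "z": -0.02}, {"x": -0.03, "z": -0.02}, {"x": -0.03, "z": -0.02}, {"x": -0.03}, {"x": -0.03}, {"x": -0.025}]' --claw 0.7

```text
invalid input
```

```bash
cat >> h.py <<'E'
KN=np.array([.4727,.1221,.1138]); SP=np.array([.477,.1718,.0221]); SY=1.4741; BP=np.array([.427,.3685,.071]); BY=1.5162
def tr(zax,xax):
    z=np.array(zax)/np.linalg.norm(zax); x=np.array(xax)-np.dot(xax,z)*z; x/=np.linalg.norm(x)
    return R.from_matrix(np.c_[x,np.cross(z,x),z])
def rel(p,rot,n=True):
    """shift in present tool frame to p and rotvec(deg) to rot"""
    o=robot.get_obs(); c=R.from_euler("xyz",o["ee_rot"]); 
    rv=(c.inv()*rot).as_rotvec(degrees=True)
    print("t",o["time"].__round__(2),"pos",o["tool_pos"].round(4),"F",o["wrist_force"].round(1),"w",round(o["width"],4),"q",o["joint_positions"].round(2))
    print("shift now-frame(mm)",(c.inv().apply(p-o["tool_pos"])*1e3).round(1)," in target frame",(rot.inv().apply(p-o["tool_pos"])*1e3).round(1)," rot(deg)",rv.round(2),np.linalg.norm(rv).round(1))
d=knobR(SY).apply([0,0,1]); KR=tr(-d,[np.sin(SY),-np.cos(SY),0])
E
python3 -c "
from h import *
rel(KN+.09*d,KR)"
```

```text
t 0.8 pos [ 0.2171 -0.5054  0.2055] F [-0.5  0.8 -0.4] w 0.0942 q [-1.27  0.09  1.37 -0.    1.68 -0.1 ]
shift now-frame(mm) [-436.1 -460.9   13.7]  in target frame [ 193.8 -516.4  314. ]  rot(deg) [ 27.07 -16.02 -59.74] 67.5
```

Call:
jog_arm --series '[{"x": 0, "y": 0, "z": -0.03, "rx": 0, "ry": 0, "rz": 0}, {"x": 0, "y": 0, "z": -0.03, "rx": 0, "ry": 0, "rz": 0}, {"x": 0, "y": 0, "z": -0.03, "rx": 0, "ry": 0, "rz": 0}, {"x": -0.025, "y": 0, "z": -0.025, "rx": 0, "ry": 0, "rz": 0}, {"x": -0.03, "y": 0, "z": -0.02, "rx": 0, "ry": 0, "rz": 0}, {"x": -0.03, "y": 0, "z": -0.02, "rx": 0, "ry": 0, "rz": 0}, {"x": -0.03, "y": 0, "z": -0.02, "rx": 0, "ry": 0, "rz": 0}, {"x": -0.03, "y": 0, "z": 0, "rx": 0, "ry": 0, "rz": 0}, {"x": -0.03, "y": 0, "z": 0, "rx": 0, "ry": 0, "rz": 0}]' --claw 0.7

```text
time: 1.55
tool_pos: [0.1465, -0.3415, 0.3837]
ee_rot: [-3.141, 0.014, -1.165]
wrist_force: [-0.1, -0.5, -0.8]
width: 0.0658
```

```bash
cat >> h.py <<'E'
from scipy.spatial.transform import Slerp
import json
def plan(pts,rot,n,rots=None,p0=None,r0=None):
    """rows through world points pts (list), slerping to rot over n rows overall"""
    o=robot.get_obs(); c=R.from_euler("xyz",o["ee_rot"]) if r0 is None else r0
    P=np.vstack([o["tool_pos"] if p0 is None else p0]+list(pts)); L=np.r_[0,np.cumsum(np.linalg.norm(np.diff(P,axis=0),axis=1))]
    if L[-1]==0: L=np.arange(len(L))
    L/=L[-1]
    t=np.linspace(0,1,n+1); Q=np.c_[tuple(np.interp(t,L,P[:,i]) for i in range(3))]
    S=Slerp([0,1],R.concatenate([c,rot]))(t)
    rv=(c.inv()*rot).as_rotvec(degrees=True)/n
    for i in range(n):
        v=S[i].inv().apply(Q[i+1]-Q[i]); print(i,"xyz",v.round(3),"r",rv.round(1),"|%.3f %.1f"%(np.linalg.norm(v),np.linalg.norm(rv)))
E
python3 -c "
from h import *
plan([[.30,-.05,.38],KN+.12*d],KR,18); print(KN+.12*d)"
```

```text
0 xyz [-0.021 -0.025  0.001] r [ 1.5 -0.9 -3.3] |0.033 3.7
1 xyz [-0.019 -0.027  0.002] r [ 1.5 -0.9 -3.3] |0.033 3.7
2 xyz [-0.017 -0.028  0.003] r [ 1.5 -0.9 -3.3] |0.033 3.7
3 xyz [-0.016 -0.028  0.004] r [ 1.5 -0.9 -3.3] |0.033 3.7
4 xyz [-0.014 -0.029  0.005] r [ 1.5 -0.9 -3.3] |0.033 3.7
5 xyz [-0.012 -0.03   0.005] r [ 1.5 -0.9 -3.3] |0.033 3.7
6 xyz [-0.01  -0.03   0.006] r [ 1.5 -0.9 -3.3] |0.033 3.7
7 xyz [-0.009 -0.031  0.007] r [ 1.5 -0.9 -3.3] |0.033 3.7
8 xyz [-0.007 -0.031  0.008] r [ 1.5 -0.9 -3.3] |0.033 3.7
9 xyz [-0.005 -0.031  0.009] r [ 1.5 -0.9 -3.3] |0.033 3.7
10 xyz [ 0.01  -0.018  0.024] r [ 1.5 -0.9 -3.3] |0.032 3.7
11 xyz [ 0.013 -0.015  0.026] r [ 1.5 -0.9 -3.3] |0.033 3.7
12 xyz [ 0.014 -0.014  0.026] r [ 1.5 -0.9 -3.3] |0.033 3.7
13 xyz [ 0.015 -0.012  0.026] r [ 1.5 -0.9 -3.3] |0.033 3.7
14 xyz [ 0.016 -0.011  0.026] r [ 1.5 -0.9 -3.3] |0.033 3.7
15 xyz [ 0.017 -0.009  0.026] r [ 1.5 -0.9 -3.3] |0.033 3.7
16 xyz [ 0.018 -0.007  0.026] r [ 1.5 -0.9 -3.3] |0.033 3.7
17 xyz [ 0.019 -0.006  0.026] r [ 1.5 -0.9 -3.3] |0.033 3.7
[0.46690726 0.06238029 0.21772305]
```

Call:
jog_arm --series '[{"x": -0.021, "y": -0.025, "z": 0.001, "rx": 1.5, "ry": -0.9, "rz": -3.3}, {"x": -0.019, "y": -0.027, "z": 0.002, "rx": 1.5, "ry": -0.9, "rz": -3.3}, {"x": -0.017, "y": -0.028, "z": 0.003, "rx": 1.5, "ry": -0.9, "rz": -3.3}, {"x": -0.016, "y": -0.028, "z": 0.004, "rx": 1.5, "ry": -0.9, "rz": -3.3}, {"x": -0.014, "y": -0.029, "z": 0.005, "rx": 1.5, "ry": -0.9, "rz": -3.3}, {"x": -0.012, "y": -0.03, "z": 0.005, "rx": 1.5, "ry": -0.9, "rz": -3.3}, {"x": -0.01, "y": -0.03, "z": 0.006, "rx": 1.5, "ry": -0.9, "rz": -3.3}, {"x": -0.009, "y": -0.031, "z": 0.007, "rx": 1.5, "ry": -0.9, "rz": -3.3}, {"x": -0.007, "y": -0.031, "z": 0.008, "rx": 1.5, "ry": -0.9, "rz": -3.3}, {"x": -0.005, "y": -0.031, "z": 0.009, "rx": 1.5, "ry": -0.9, "rz": -3.3}]'

```text
time: 2.38
tool_pos: [0.2976, -0.036, 0.3866]
ee_rot: [-2.838, 0.067, -0.56]
wrist_force: [0.5, -1.1, -0.1]
width: 0.0656
```

```bash
python3 -c "
from h import *
rel(KN+.12*d,KR); plan([KN+.12*d],KR,11)"
```

```text
t 2.38 pos [ 0.2976 -0.036   0.3866] F [ 0.5 -1.1 -0.1] w 0.0656 q [-0.68 -0.45  1.49  0.36  2.17  0.09]
shift now-frame(mm) [ 102.3 -116.9  206.8]  in target frame [159.1 -14.5 203.4]  rot(deg) [ 11.51  -7.22 -25.84] 29.2
0 xyz [ 0.009 -0.011  0.019] r [ 1.  -0.7 -2.3] |0.024 2.7
1 xyz [ 0.01  -0.01   0.019] r [ 1.  -0.7 -2.3] |0.024 2.7
2 xyz [ 0.011 -0.009  0.019] r [ 1.  -0.7 -2.3] |0.024 2.7
3 xyz [ 0.011 -0.008  0.019] r [ 1.  -0.7 -2.3] |0.024 2.7
4 xyz [ 0.012 -0.008  0.019] r [ 1.  -0.7 -2.3] |0.024 2.7
5 xyz [ 0.012 -0.007  0.019] r [ 1.  -0.7 -2.3] |0.024 2.7
6 xyz [ 0.013 -0.006  0.019] r [ 1.  -0.7 -2.3] |0.024 2.7
7 xyz [ 0.013 -0.005  0.019] r [ 1.  -0.7 -2.3] |0.024 2.7
8 xyz [ 0.013 -0.004  0.019] r [ 1.  -0.7 -2.3] |0.024 2.7
9 xyz [ 0.014 -0.003  0.019] r [ 1.  -0.7 -2.3] |0.024 2.7
10 xyz [ 0.014 -0.002  0.019] r [ 1.  -0.7 -2.3] |0.024 2.7
```

Call:
jog_arm --series '[{"x": 0.009, "y": -0.011, "z": 0.019, "rx": 1.0, "ry": -0.7, "rz": -2.3}, {"x": 0.01, "y": -0.01, "z": 0.019, "rx": 1.0, "ry": -0.7, "rz": -2.3}, {"x": 0.011, "y": -0.009, "z": 0.019, "rx": 1.0, "ry": -0.7, "rz": -2.3}, {"x": 0.011, "y": -0.008, "z": 0.019, "rx": 1.0, "ry": -0.7, "rz": -2.3}, {"x": 0.012, "y": -0.008, "z": 0.019, "rx": 1.0, "ry": -0.7, "rz": -2.3}, {"x": 0.012, "y": -0.007, "z": 0.019, "rx": 1.0, "ry": -0.7, "rz": -2.3}, {"x": 0.013, "y": -0.006, "z": 0.019, "rx": 1.0, "ry": -0.7, "rz": -2.3}, {"x": 0.013, "y": -0.005, "z": 0.019, "rx": 1.0, "ry": -0.7, "rz": -2.3}, {"x": 0.013, "y": -0.004, "z": 0.019, "rx": 1.0, "ry": -0.7, "rz": -2.3}, {"x": 0.014, "y": -0.003, "z": 0.018, "rx": 1.0, "ry": -0.7, "rz": -2.3}, {"x": 0.012, "y": -0.002, "z": 0.014, "rx": 1.0, "ry": -0.7, "rz": -2.3}, {"x": 0, "y": 0, "z": 0, "rx": 0, "ry": 0, "rz": 0}]'

```text
time: 3.38
tool_pos: [0.4715, 0.0737, 0.2191]
ee_rot: [-2.624, -0.006, -0.068]
wrist_force: [-1.5, -0.8, -0.8]
width: 0.0659
```

```bash
python3 -c "
from h import *
rel(KN+.12*d,KR)
for n in ('top','scene'):
    s=cams.snapshot(n); cv2.imwrite(f'pics/{n}1.png',s['img'][150:390,250:570,::-1].repeat(2,0).repeat(2,1))
o=robot.get_obs(); rr=R.from_euler('xyz',o['ee_rot'])
for n in ('top','scene'): print(n,proj(n,[o['tool_pos'],KN,KN+.011*d]).round(1).tolist())
"
```

```text
t 3.38 pos [0.4715 0.0737 0.2191] F [-1.5 -0.8 -0.8] w 0.0659 q [-0.33 -0.09  1.61  0.51  1.74 -0.21]
shift now-frame(mm) [-3.8 10.8 -4.6]  in target frame [-3.5 10.8 -4.7]  rot(deg) [0.36 0.52 1.62] 1.7
top [[423.5, 257.2], [383.1, 259.9], [386.9, 260.0]]
scene [[432.2, 212.0], [389.6, 249.5], [393.7, 246.6]]
```

View pics/top1.png

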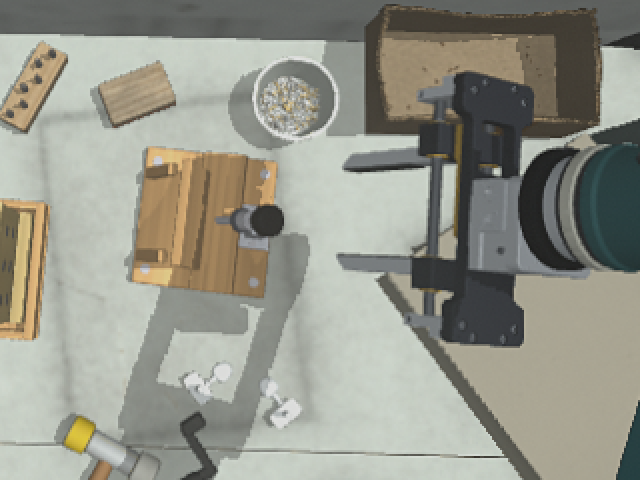

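View pics/scene1.png

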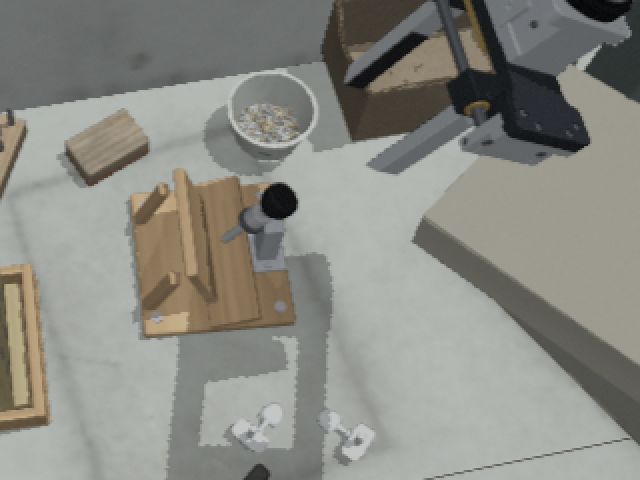

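Call:
jog_arm --series '[{"x": -0.003, "y": 0.011, "z": 0.01, "rx": 0.4, "ry": 0.5, "rz": 1.6}, {"x": 0, "y": 0, "z": 0.025, "rx": 0, "ry": 0, "rz": 0}, {"x": 0, "y": 0, "z": 0.025, "rx": 0, "ry": 0, "rz": 0}, {"x": 0, "y": 0, "z": 0.02, "rx": 0, "ry": 0, "rz": 0}, {"x": 0, "y": 0, "z": 0.01, "rx": 0, "ry": 0, "rz": 0}, {"x": 0, "y": 0, "z": 0, "rx": 0, "ry": 0, "rz": 0}]'

```text
time: 3.98
tool_pos: [0.4746, 0.1052, 0.1464]
ee_rot: [-2.626, -0.022, -0.107]
wrist_force: [-0.9, 0.4, -1.7]
width: 0.0656
```

```bash
python3 -c "
from h import *
rel(KN+.02*d,KR)
for n,x,y in (('top',340,210),('scene',340,190)):
    s=cams.snapshot(n); cv2.imwrite(f'pics/{n}2.png',cv2.resize(s['img'][y:y+100,x:x+120,::-1],None,fx=6,fy=6,interpolation=2))
o=robot.get_obs(); rr=R.from_euler('xyz',o['ee_rot']); w=o['width']/2
for n,x,y in (('top',340,210),('scene',340,190)):
  print(n,((proj(n,[o['tool_pos']+rr.apply([w,0,0]),o['tool_pos']-rr.apply([w,0,0]),KN,KN+.011*d])-[x,y]+.5)*6).round(0).tolist())
"
```

```text
t 3.98 pos [0.4746 0.1052 0.1464] F [-0.9  0.4 -1.7] w 0.0656 q [-0.27 -0.08  1.75  0.51  1.55 -0.2 ]
shift now-frame(mm) [-4.   1.7 16.5]  in target frame [-3.6  1.9 16.6]  rot(deg) [ 0.44 -1.36  0.13] 1.4
top [[352.0, 172.0], [326.0, 399.0], [261.0, 303.0], [284.0, 303.0]]
scene [[360.0, 172.0], [399.0, 393.0], [300.0, 360.0], [325.0, 343.0]]
```

View pics/top2.png

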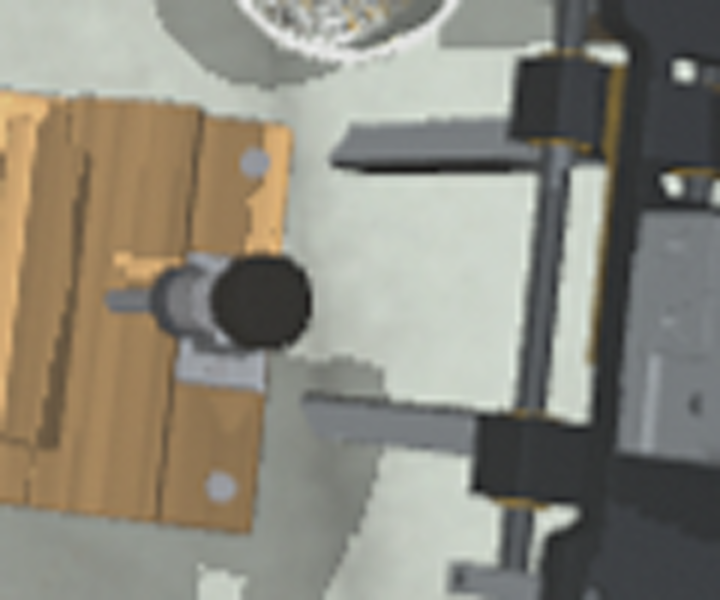

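View pics/scene2.png

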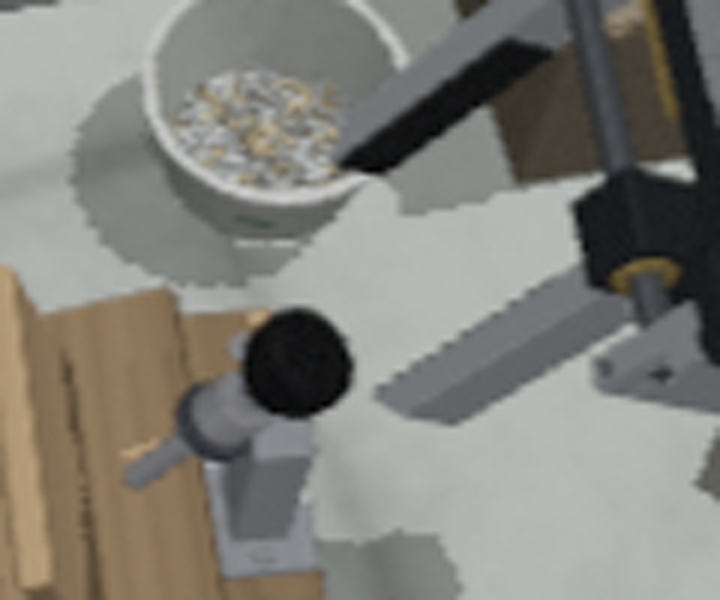

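Call:
jog_arm --series '[{"x": -0.003, "y": 0.002, "z": 0.015, "rx": 0.4, "ry": -1.4, "rz": 0}, {"x": 0, "y": 0, "z": 0.018, "rx": 0, "ry": 0, "rz": 0}, {"x": 0, "y": 0, "z": 0.015, "rx": 0, "ry": 0, "rz": 0}, {"x": 0, "y": 0, "z": 0.006, "rx": 0, "ry": 0, "rz": 0}, {"x": 0, "y": 0, "z": 0, "rx": 0, "ry": 0, "rz": 0}]'

```text
time: 4.5
tool_pos: [0.4805, 0.1278, 0.1037]
ee_rot: [-2.621, -0.014, -0.097]
wrist_force: [0.2, -0.4, 0.2]
width: 0.0656
```

```bash
python3 -c "
from h import *
rel(KN-.018*d,KR)"
```

```text
t 4.5 pos [0.4805 0.1278 0.1037] F [ 0.2 -0.4  0.2] w 0.0656 q [-0.22 -0.03  1.79  0.52  1.46 -0.21]
shift now-frame(mm) [-7.3  0.5  5.9]  in target frame [-7.2  0.5  6. ]  rot(deg) [ 0.14 -0.67  0.39] 0.8
```

Call:
jog_arm --series '[{"x": -0.007, "y": 0, "z": 0.005, "rx": 0, "ry": -0.7, "rz": 0.4}, {"x": 0, "y": 0, "z": 0, "rx": 0, "ry": 0, "rz": 0}]'

```text
time: 4.67
tool_pos: [0.4738, 0.1308, 0.0995]
ee_rot: [-2.621, 0.002, -0.097]
wrist_force: [-1.1, -0.3, -0.3]
width: 0.0656
```

```bash
python3 -c "
from h import *
rel(KN-.018*d,KR)"
```

```text
t 4.67 pos [0.4738 0.1308 0.0995] F [-1.1 -0.3 -0.3] w 0.0656 q [-0.22 -0.03  1.8   0.52  1.46 -0.2 ]
shift now-frame(mm) [-0.3  0.4  1.2]  in target frame [-0.3  0.4  1.2]  rot(deg) [ 0.15  0.08 -0.04] 0.2
```

Call:
jog_arm --series '[{"x": 0, "y": 0, "z": 0, "rx": 0, "ry": 0, "rz": 0}, {"x": 0, "y": 0, "z": 0, "rx": 0, "ry": 0, "rz": 0}, {"x": 0, "y": 0, "z": 0, "rx": 0, "ry": 0, "rz": 0}, {"x": 0, "y": 0, "z": 0, "rx": 0, "ry": 0, "rz": 0}, {"x": 0, "y": 0, "z": 0, "rx": 0, "ry": 0, "rz": 0}, {"x": 0, "y": 0, "z": 0, "rx": 0, "ry": 0, "rz": 0}]' --claw 0.0

```text
time: 5.17
tool_pos: [0.4719, 0.1302, 0.1015]
ee_rot: [-2.621, 0.005, -0.094]
wrist_force: [-13.3, -2.5, 5.7]
width: 0.0292
```

```bash
python3 -c "
from h import *
rel(KN-.018*d,KR)
for n,x,y in (('top',340,210),('scene',340,190)):
    s=cams.snapshot(n); cv2.imwrite(f'pics/{n}3.png',cv2.resize(s['img'][y:y+100,x:x+120,::-1],None,fx=4,fy=4,interpolation=2))
"
```

```text
t 5.17 pos [0.4719 0.1302 0.1015] F [-13.3  -2.5   5.7] w 0.0292 q [-0.22 -0.03  1.8   0.52  1.47 -0.2 ]
shift now-frame(mm) [1.6 0.8 3.3]  in target frame [1.6 0.8 3.3]  rot(deg) [0.15 0.34 0.01] 0.4
```

View pics/scene3.png

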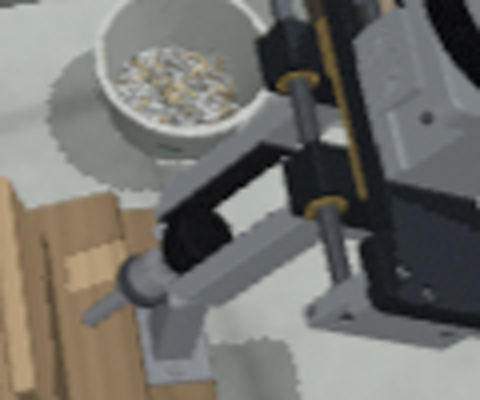

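View pics/top3.png

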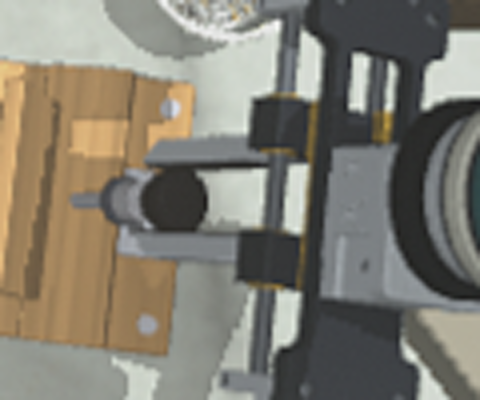

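Call:
jog_arm --series '[{"x": -0.001, "y": 0, "z": -0.006, "rx": 0, "ry": 0, "rz": 0}, {"x": 0, "y": 0, "z": -0.008, "rx": 0, "ry": 0, "rz": 0}, {"x": 0, "y": 0, "z": -0.008, "rx": 0, "ry": 0, "rz": 0}, {"x": 0, "y": 0, "z": -0.006, "rx": 0, "ry": 0, "rz": 0}, {"x": 0, "y": 0, "z": -0.004, "rx": 0, "ry": 0, "rz": 0}, {"x": 0, "y": 0, "z": -0.002, "rx": 0, "ry": 0, "rz": 0}]'

```text
time: 5.77
tool_pos: [0.4701, 0.1158, 0.1266]
ee_rot: [-2.614, 0.006, -0.099]
wrist_force: [7.6, 7.0, -10.9]
width: 0.0287
```

```bash
python3 -c "
from h import *
rel(KN+.010*d,KR)
for n,x,y in (('top',340,210),('scene',340,190)):
    s=cams.snapshot(n); cv2.imwrite(f'pics/{n}4.png',cv2.resize(s['img'][y:y+100,x:x+120,::-1],None,fx=4,fy=4,interpolation=2))
"
```

```text
t 5.77 pos [0.4701 0.1158 0.1266] F [  7.6   7.  -10.9] w 0.0287 q [-0.25 -0.06  1.77  0.52  1.53 -0.2 ]
shift now-frame(mm) [2.  0.8 4.4]  in target frame [2.  0.8 4.4]  rot(deg) [-0.21  0.22 -0.28] 0.4
```

View pics/scene4.png

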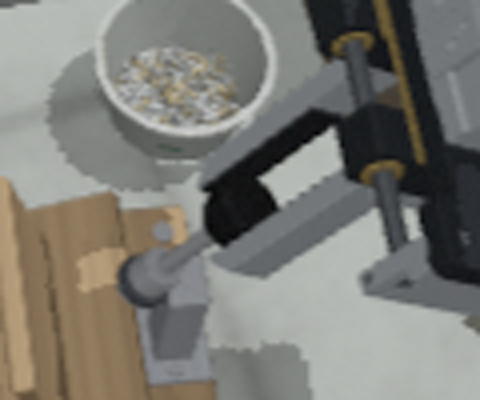

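Call:
jog_arm --series '[{"x": 0, "y": 0, "z": 0.001, "rx": 0, "ry": 0, "rz": 0}, {"x": 0, "y": 0, "z": 0, "rx": 0, "ry": 0, "rz": 0}, {"x": 0, "y": 0, "z": 0, "rx": 0, "ry": 0, "rz": 0}, {"x": 0, "y": 0, "z": 0, "rx": 0, "ry": 0, "rz": 0}, {"x": 0, "y": 0, "z": -0.015, "rx": 0, "ry": 0, "rz": 0}, {"x": 0, "y": 0, "z": -0.035, "rx": 0, "ry": 0, "rz": 0}, {"x": 0, "y": 0, "z": -0.04, "rx": 0, "ry": 0, "rz": 0}, {"x": 0, "y": 0, "z": -0.04, "rx": 0, "ry": 0, "rz": 0}]' --claw 0.7

```text
time: 6.53
tool_pos: [0.459, 0.0516, 0.2357]
ee_rot: [-2.612, 0.023, -0.093]
wrist_force: [0.1, -0.7, -0.6]
width: 0.0658
```

```bash
python3 -c "
from h import *
BR=tr([0,0,-1],[-np.cos(BY),-np.sin(BY),0]);BR2=tr([0,0,-1],[np.cos(BY),np.sin(BY),0])
T=BP+[0,0,.065-.018-.019]
print(T)
rel(T+[0,0,.15],BR); rel(T,BR2)
for n,x,y in (('top',220,190),('scene',220,190)):
    s=cams.snapshot(n); cv2.imwrite(f'pics/{n}5.png',cv2.resize(s['img'][y:y+150,x:x+200,::-1],None,fx=4,fy=4,interpolation=2))
"
```

```text
[0.427  0.3685 0.099 ]
t 6.53 pos [0.459  0.0516 0.2357] F [ 0.1 -0.7 -0.6] w 0.0658 q [-0.39 -0.1   1.59  0.51  1.81 -0.21]
shift now-frame(mm) [ -61.8 -275.8  147.5]  in target frame [-314.7   49.3  -13.3]  rot(deg) [-23.09  24.18  85.19] 91.5
t 6.53 pos [0.459  0.0516 0.2357] F [ 0.1 -0.7 -0.6] w 0.0658 q [-0.39 -0.1   1.59  0.51  1.81 -0.21]
shift now-frame(mm) [ -58.3 -200.1  276.9]  in target frame [314.7 -49.3 136.7]  rot(deg) [-24.47 -23.37 -90.21] 96.3
```

View pics/scene5.png

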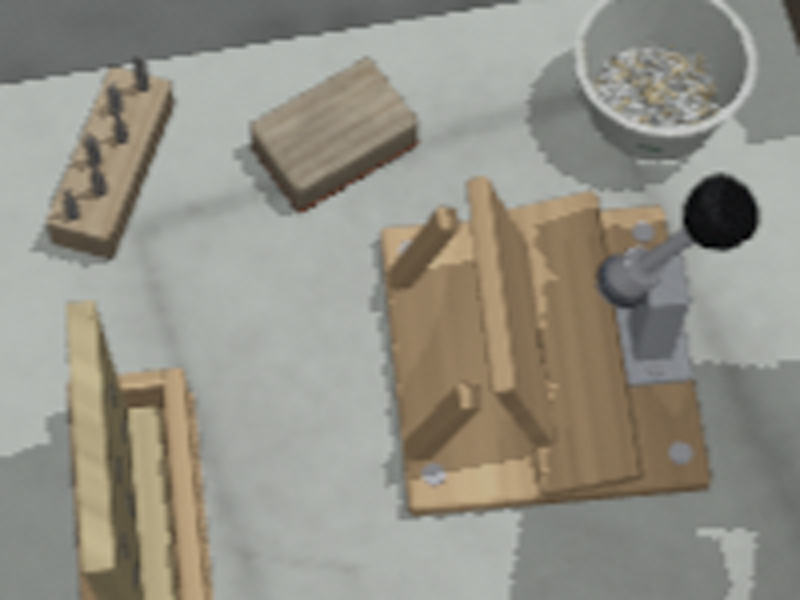

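View pics/top5.png

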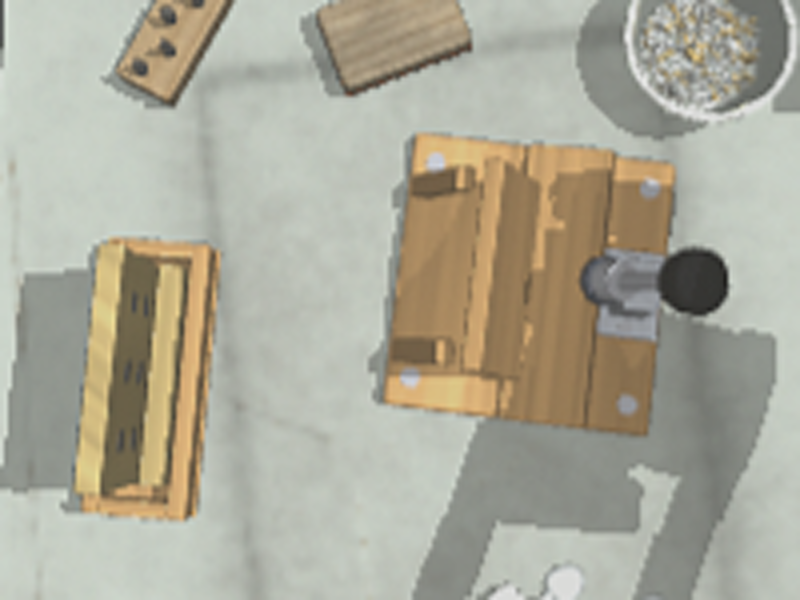

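```bash
python3 -c "
from h import *
def ray(c,u):
    r=least_squares(lambda P:proj(c,[P[0],P[1],0])[0]-u,[.4,.3]); return r.x.round(3)
print('table corner top',ray('top',(220,167)),'scene',ray('scene',(196,214)),'left edge',ray('top',(213,280)),ray('scene',(205,320)))
c=ray('top',(220,167))
for n in('top','scene'): print(n,proj(n,[[c[0],c[1],z] for z in(-.4,-.2,0,.1,.2,.3)]).round(0).tolist())
"
```

```text
table corner top [0.668 0.452] scene [0.672 0.448] left edge [0.431 0.454] [0.451 0.449]
top [[249.0, 203.0], [237.0, 188.0], [220.0, 167.0], [209.0, 153.0], [195.0, 136.0], [176.0, 113.0]]
scene [[226.0, 291.0], [212.0, 259.0], [194.0, 216.0], [182.0, 188.0], [168.0, 153.0], [150.0, 111.0]]
```

```bash
python3 -c "
from h import *
L=[.6,.45,.3]
for n in('top','scene'): print(n,[proj(n,[[.55,y,z] for z in(-.7,)]).round(0).tolist() for y in (.45,.6,.8)])
"
```

```text
top [[[261.0, 251.0]], [[219.0, 250.0]], [[163.0, 249.0]]]
scene [[[245.0, 362.0]], [[197.0, 371.0]], [[131.0, 384.0]]]
```

```bash
cat >> h.py <<'E'
BR2=tr([0,0,-1],[np.cos(BY),np.sin(BY),0]); BT=BP+[0,0,.065-.018-.019]
SR=tr(-seatR(SY).apply([0,0,1]),seatR(SY).apply([1,0,0]))
E
python3 -c "
from h import *
plan([[.45,.10,.28],[.43,.33,.27],BT+[0,0,.12]],BR2,18)
"
```

```text
0 xyz [-0.006 -0.019 -0.003] r [-1.3 -1.3 -5. ] |0.020 5.3
1 xyz [-0.004 -0.019 -0.003] r [-1.3 -1.3 -5. ] |0.020 5.3
2 xyz [-0.002 -0.02  -0.003] r [-1.3 -1.3 -5. ] |0.020 5.3
3 xyz [ 0.001 -0.018  0.006] r [-1.3 -1.3 -5. ] |0.019 5.3
4 xyz [ 0.003 -0.018  0.009] r [-1.3 -1.3 -5. ] |0.020 5.3
5 xyz [ 0.005 -0.017  0.009] r [-1.3 -1.3 -5. ] |0.020 5.3
6 xyz [ 0.007 -0.017  0.008] r [-1.3 -1.3 -5. ] |0.020 5.3
7 xyz [ 0.008 -0.017  0.007] r [-1.3 -1.3 -5. ] |0.020 5.3
8 xyz [ 0.01  -0.016  0.007] r [-1.3 -1.3 -5. ] |0.020 5.3
9 xyz [ 0.011 -0.015  0.006] r [-1.3 -1.3 -5. ] |0.020 5.3
10 xyz [ 0.013 -0.014  0.006] r [-1.3 -1.3 -5. ] |0.020 5.3
11 xyz [ 0.014 -0.013  0.005] r [-1.3 -1.3 -5. ] |0.020 5.3
12 xyz [ 0.015 -0.012  0.004] r [-1.3 -1.3 -5. ] |0.020 5.3
13 xyz [ 0.017 -0.011  0.004] r [-1.3 -1.3 -5. ] |0.020 5.3
14 xyz [ 0.016 -0.008  0.006] r [-1.3 -1.3 -5. ] |0.019 5.3
15 xyz [ 0.01  -0.003  0.017] r [-1.3 -1.3 -5. ] |0.020 5.3
16 xyz [ 0.011 -0.003  0.017] r [-1.3 -1.3 -5. ] |0.020 5.3
17 xyz [ 0.011 -0.002  0.016] r [-1.3 -1.3 -5. ] |0.020 5.3
```

Call:
jog_arm --series '[{"x": -0.006, "y": -0.019, "z": -0.003, "rx": -1.3, "ry": -1.3, "rz": -5}, {"x": -0.004, "y": -0.019, "z": -0.003, "rx": -1.3, "ry": -1.3, "rz": -5}, {"x": -0.002, "y": -0.02, "z": -0.003, "rx": -1.3, "ry": -1.3, "rz": -5}, {"x": 0.001, "y": -0.018, "z": 0.006, "rx": -1.3, "ry": -1.3, "rz": -5}, {"x": 0.003, "y": -0.018, "z": 0.008, "rx": -1.3, "ry": -1.3, "rz": -5}, {"x": 0.005, "y": -0.017, "z": 0.008, "rx": -1.3, "ry": -1.3, "rz": -5}, {"x": 0.007, "y": -0.017, "z": 0.008, "rx": -1.3, "ry": -1.3, "rz": -5}, {"x": 0.008, "y": -0.017, "z": 0.007, "rx": -1.3, "ry": -1.3, "rz": -5}, {"x": 0.01, "y": -0.016, "z": 0.007, "rx": -1.3, "ry": -1.3, "rz": -5}, {"x": 0.011, "y": -0.015, "z": 0.006, "rx": -1.3, "ry": -1.3, "rz": -5}, {"x": 0.013, "y": -0.014, "z": 0.006, "rx": -1.3, "ry": -1.3, "rz": -5}]'

```text
time: 7.55
tool_pos: [0.4349, 0.2546, 0.2773]
ee_rot: [-2.967, -0.108, 0.917]
wrist_force: [0.9, -0.3, -0.3]
width: 0.0659
```

```bash
python3 -c "
from h import *
rel(BT+[0,0,.12],BR2)
plan([BT+[0,0,.12]],BR2,8)
"
```

```text
t 7.55 pos [0.4349 0.2546 0.2773] F [ 0.9 -0.3 -0.3] w 0.0659 q [ 0.27 -0.03  1.37  0.21  1.82 -0.6 ]
shift now-frame(mm) [ 78.7 -62.7  79.3]  in target frame [113.3 -14.1  58.3]  rot(deg) [ -7.83  -9.   -33.67] 35.7
0 xyz [ 0.01  -0.008  0.01 ] r [-1.  -1.1 -4.2] |0.016 4.5
1 xyz [ 0.011 -0.007  0.01 ] r [-1.  -1.1 -4.2] |0.016 4.5
2 xyz [ 0.011 -0.007  0.009] r [-1.  -1.1 -4.2] |0.016 4.5
3 xyz [ 0.012 -0.006  0.009] r [-1.  -1.1 -4.2] |0.016 4.5
4 xyz [ 0.013 -0.005  0.009] r [-1.  -1.1 -4.2] |0.016 4.5
5 xyz [ 0.013 -0.004  0.008] r [-1.  -1.1 -4.2] |0.016 4.5
6 xyz [ 0.013 -0.004  0.008] r [-1.  -1.1 -4.2] |0.016 4.5
7 xyz [ 0.014 -0.003  0.008] r [-1.  -1.1 -4.2] |0.016 4.5
```

Call:
jog_arm --series '[{"x": 0.01, "y": -0.008, "z": 0.01, "rx": -1, "ry": -1.1, "rz": -4.2}, {"x": 0.011, "y": -0.007, "z": 0.01, "rx": -1, "ry": -1.1, "rz": -4.2}, {"x": 0.011, "y": -0.007, "z": 0.009, "rx": -1, "ry": -1.1, "rz": -4.2}, {"x": 0.012, "y": -0.006, "z": 0.009, "rx": -1, "ry": -1.1, "rz": -4.2}, {"x": 0.013, "y": -0.005, "z": 0.009, "rx": -1, "ry": -1.1, "rz": -4.2}, {"x": 0.012, "y": -0.004, "z": 0.008, "rx": -1, "ry": -1.1, "rz": -4.2}, {"x": 0.01, "y": -0.003, "z": 0.005, "rx": -1, "ry": -1.1, "rz": -4.2}, {"x": 0, "y": 0, "z": 0, "rx": 0, "ry": 0, "rz": 0}]'

```text
time: 8.22
tool_pos: [0.4233, 0.3606, 0.2249]
ee_rot: [-3.135, -0.016, 1.479]
wrist_force: [-0.5, -0.4, -0.3]
width: 0.0656
```

```bash
python3 -c "
from h import *
rel(BT+[0,0,.08],BR2)
"
```

```text
t 8.22 pos [0.4233 0.3606 0.2249] F [-0.5 -0.4 -0.3] w 0.0656 q [ 0.59  0.09  1.33  0.02  1.72 -0.88]
shift now-frame(mm) [ 7.5  3.3 46. ]  in target frame [ 8.1  3.3 45.9]  rot(deg) [-0.38 -0.91 -2.12] 2.3
```

Call:
jog_arm --series '[{"x": 0.008, "y": 0.003, "z": 0, "rx": -0.4, "ry": -0.9, "rz": -2.1}, {"x": 0, "y": 0, "z": 0.02, "rx": 0, "ry": 0, "rz": 0}, {"x": 0, "y": 0, "z": 0.025, "rx": 0, "ry": 0, "rz": 0}, {"x": 0, "y": 0, "z": 0, "rx": 0, "ry": 0, "rz": 0}]'

```text
time: 8.55
tool_pos: [0.4286, 0.3694, 0.1809]
ee_rot: [3.137, -0.001, 1.517]
wrist_force: [-0.1, -1.2, -1.4]
width: 0.0657
```

```bash
python3 -c "
from h import *
rel(BT,BR2)
for n,x,y in (('top',200,200),('scene',180,220)):
    s=cams.snapshot(n); cv2.imwrite(f'pics/{n}6.png',cv2.resize(s['img'][y:y+150,x:x+150,::-1],None,fx=4,fy=4,interpolation=2))
"
```

```text
t 8.55 pos [0.4286 0.3694 0.1809] F [-0.1 -1.2 -1.4] w 0.0657 q [ 0.61  0.13  1.38 -0.    1.63 -0.9 ]
shift now-frame(mm) [-1.1 -1.9 81.9]  in target frame [-1.  -1.6 81.9]  rot(deg) [ 0.25 -0.07  0.05] 0.3
```

View pics/scene6.png

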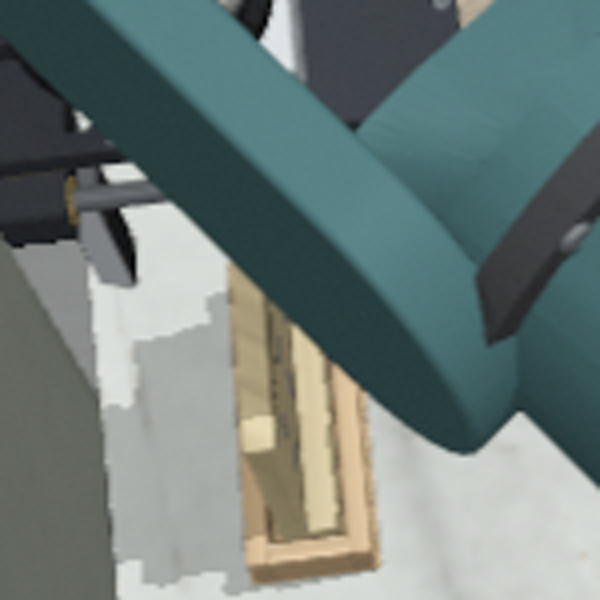

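View pics/top6.png

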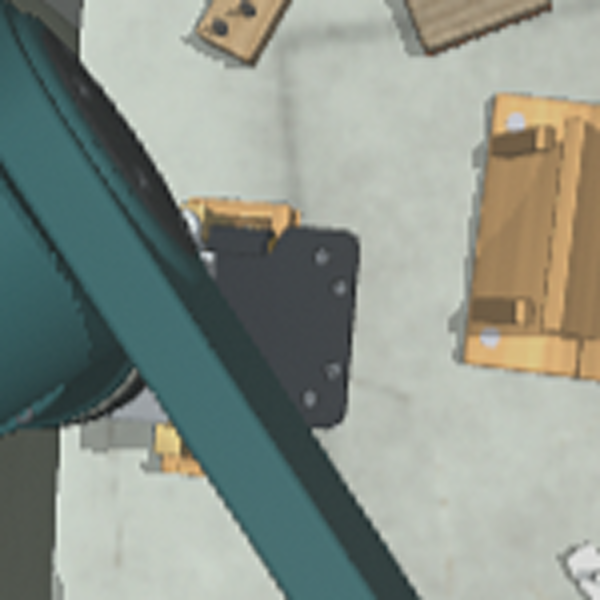

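Call:
jog_arm --series '[{"x": -0.001, "y": -0.002, "z": 0.02, "rx": 0.2, "ry": 0, "rz": 0}, {"x": 0, "y": 0, "z": 0.02, "rx": 0, "ry": 0, "rz": 0}, {"x": 0, "y": 0, "z": 0.02, "rx": 0, "ry": 0, "rz": 0}, {"x": 0, "y": 0, "z": 0.012, "rx": 0, "ry": 0, "rz": 0}, {"x": 0, "y": 0, "z": 0.006, "rx": 0, "ry": 0, "rz": 0}, {"x": 0, "y": 0, "z": 0, "rx": 0, "ry": 0, "rz": 0}]'

```text
time: 9.15
tool_pos: [0.4374, 0.3723, 0.1195]
ee_rot: [3.117, -0.019, 1.512]
wrist_force: [-1.0, 0.6, -0.4]
width: 0.0656
```

```bash
python3 -c "
from h import *
rel(BT,BR2)"
```

```text
t 9.15 pos [0.4374 0.3723 0.1195] F [-1.   0.6 -0.4] w 0.0656 q [ 0.61  0.15  1.47  0.    1.49 -0.91]
shift now-frame(mm) [ -4.8 -10.7  20.2]  in target frame [ -4.4 -10.2  20.5]  rot(deg) [ 1.42 -1.11 -0.27] 1.8
```

Call:
jog_arm --series '[{"x": -0.004, "y": -0.01, "z": 0.005, "rx": 1.4, "ry": -1.1, "rz": -0.3}, {"x": 0, "y": 0, "z": 0.01, "rx": 0, "ry": 0, "rz": 0}, {"x": 0, "y": 0, "z": 0.005, "rx": 0, "ry": 0, "rz": 0}, {"x": 0, "y": 0, "z": 0, "rx": 0, "ry": 0, "rz": 0}]'

```text
time: 9.48
tool_pos: [0.4288, 0.37, 0.1023]
ee_rot: [3.138, -0.003, 1.517]
wrist_force: [0.0, -0.2, -0.1]
width: 0.0659
```

```bash
python3 -c "
from h import *
rel(BT,BR2)"
```

```text
t 9.48 pos [0.4288 0.37   0.1023] F [ 0.  -0.2 -0.1] w 0.0659 q [ 0.61  0.16  1.49  0.    1.48 -0.9 ]
shift now-frame(mm) [-1.6 -1.7  3.3]  in target frame [-1.6 -1.7  3.3]  rot(deg) [ 0.21 -0.17  0.02] 0.3
```

Good; close.

Call:
jog_arm --series '[{"x": -0.001, "y": -0.001, "z": 0.003, "rx": 0.2, "ry": 0, "rz": 0}, {"x": 0, "y": 0, "z": 0, "rx": 0, "ry": 0, "rz": 0}, {"x": 0, "y": 0, "z": 0, "rx": 0, "ry": 0, "rz": 0}, {"x": 0, "y": 0, "z": 0, "rx": 0, "ry": 0, "rz": 0}, {"x": 0, "y": 0, "z": 0, "rx": 0, "ry": 0, "rz": 0}, {"x": 0, "y": 0, "z": 0, "rx": 0, "ry": 0, "rz": 0}, {"x": 0, "y": 0, "z": 0, "rx": 0, "ry": 0, "rz": 0}]' --claw 0.0

```text
time: 10.07
tool_pos: [0.4281, 0.3695, 0.1002]
ee_rot: [3.14, -0.004, 1.517]
wrist_force: [-0.0, 0.7, 1.1]
width: 0.0226
```

```bash
python3 -c "
from h import *
rel(BT,BR2);print(robot.get_obs()['wrist_torque'])"
```

```text
t 10.07 pos [0.4281 0.3695 0.1002] F [-0.   0.7  1.1] w 0.0226 q [ 0.61  0.16  1.5   0.    1.48 -0.91]
shift now-frame(mm) [-1.  -1.1  1.2]  in target frame [-1.  -1.1  1.2]  rot(deg) [ 0.09 -0.24  0.04] 0.3
[ 0.09239487 -0.15435481 -0.01423244]
```

Call:
jog_arm --series '[{"x": 0, "y": 0, "z": 0, "rx": 0, "ry": 0, "rz": 0}, {"x": 0, "y": 0, "z": 0, "rx": 0, "ry": 0, "rz": 0}, {"x": 0, "y": 0, "z": 0, "rx": 0, "ry": 0, "rz": 0}, {"x": 0, "y": 0, "z": 0, "rx": 0, "ry": 0, "rz": 0}]' --claw 0.0

```text
time: 10.4
tool_pos: [0.4282, 0.3694, 0.1005]
ee_rot: [3.14, -0.004, 1.517]
wrist_force: [1.2, -0.6, -0.4]
width: 0.0116
```

```bash
python3 -c "
from h import *
rel(BT,BR2);print(robot.get_obs()['wrist_torque'])"
```

```text
t 10.4 pos [0.4282 0.3694 0.1005] F [ 1.2 -0.6 -0.4] w 0.0116 q [ 0.61  0.16  1.5   0.    1.48 -0.91]
shift now-frame(mm) [-1.  -1.2  1.5]  in target frame [-1.  -1.2  1.5]  rot(deg) [ 0.11 -0.24  0.04] 0.3
[-0.03165921 -0.1485629   0.00651565]
```

Call:
jog_arm --series '[{"x": 0, "y": 0, "z": -0.008, "rx": 0, "ry": 0, "rz": 0}, {"x": 0, "y": 0, "z": -0.012, "rx": 0, "ry": 0, "rz": 0}, {"x": 0, "y": 0, "z": -0.012, "rx": 0, "ry": 0, "rz": 0}, {"x": 0, "y": 0, "z": -0.012, "rx": 0, "ry": 0, "rz": 0}, {"x": 0, "y": 0, "z": -0.015, "rx": 0, "ry": 0, "rz": 0}, {"x": 0, "y": 0, "z": -0.015, "rx": 0, "ry": 0, "rz": 0}, {"x": 0, "y": 0, "z": -0.02, "rx": 0, "ry": 0, "rz": 0}, {"x": 0, "y": 0, "z": -0.02, "rx": 0, "ry": 0, "rz": 0}, {"x": 0, "y": 0, "z": -0.02, "rx": 0, "ry": 0, "rz": 0}, {"x": 0, "y": 0, "z": -0.02, "rx": 0, "ry": 0, "rz": 0}]'

```text
time: 11.23
tool_pos: [0.425, 0.367, 0.2615]
ee_rot: [-3.134, 0.002, 1.517]
wrist_force: [0.5, -0.0, -1.6]
width: 0.0115
```

```bash
cat >> h.py <<'E'
# board grasp: board frame in tool frame (TCP at grasp .4282 .3694 .1005, rot)
GP=np.array([.4282,.3694,.1005]); GR=R.from_euler("xyz",[3.14,-.004,1.517])
BOFF=GR.inv().apply(BP-GP)   # board_mid in tool frame
BOFF[0]=0
def tcp_for_heel(hs):
    """tcp position so that heel is at hs (seat frame, m) with tool rot SR"""
    heel=SP+seatR(SY).apply(hs)
    mid=heel+seatR(SY).apply([-.006,0,.065])
    return mid-SR.apply(BOFF)
E
python3 -c "
from h import *
print(BOFF,tcp_for_heel([0,0,0]))
a=tcp_for_heel([-.004,0,.10]);rel(a,SR)
plan([[.44,.30,.27],a],SR,12)
for n,x,y in (('top',200,170),('scene',180,190)):
    s=cams.snapshot(n); cv2.imwrite(f'pics/{n}7.png',cv2.resize(s['img'][y:y+150,x:x+200,::-1],None,fx=4,fy=4,interpolation=2))
"
```

```text
[ 0.         -0.00119685  0.02949404] [0.48045949 0.19506862 0.11382328]
t 11.23 pos [0.425  0.367  0.2615] F [ 0.5 -0.  -1.6] w 0.0115 q [ 0.61  0.11  1.23  0.    1.8  -0.91]
shift now-frame(mm) [-141.5   66.1   51.2]  in target frame [-116.    71.8   91.7]  rot(deg) [ -0.02 -17.85   2.5 ] 18.0
0 xyz [-0.014  0.004 -0.002] r [-0.  -1.5  0.2] |0.015 1.5
1 xyz [-0.014  0.004 -0.001] r [-0.  -1.5  0.2] |0.015 1.5
2 xyz [-0.014  0.004 -0.001] r [-0.  -1.5  0.2] |0.015 1.5
3 xyz [-0.014  0.004 -0.001] r [-0.  -1.5  0.2] |0.015 1.5
4 xyz [-0.013  0.005  0.002] r [-0.  -1.5  0.2] |0.014 1.5
5 xyz [-0.009  0.007  0.009] r [-0.  -1.5  0.2] |0.015 1.5
6 xyz [-0.009  0.007  0.01 ] r [-0.  -1.5  0.2] |0.015 1.5
7 xyz [-0.009  0.007  0.01 ] r [-0.  -1.5  0.2] |0.015 1.5
8 xyz [-0.008  0.007  0.01 ] r [-0.  -1.5  0.2] |0.015 1.5
9 xyz [-0.008  0.007  0.01 ] r [-0.  -1.5  0.2] |0.015 1.5
10 xyz [-0.008  0.007  0.011] r [-0.  -1.5  0.2] |0.015 1.5
11 xyz [-0.007  0.007  0.011] r [-0.  -1.5  0.2] |0.015 1.5
```

View pics/scene7.png

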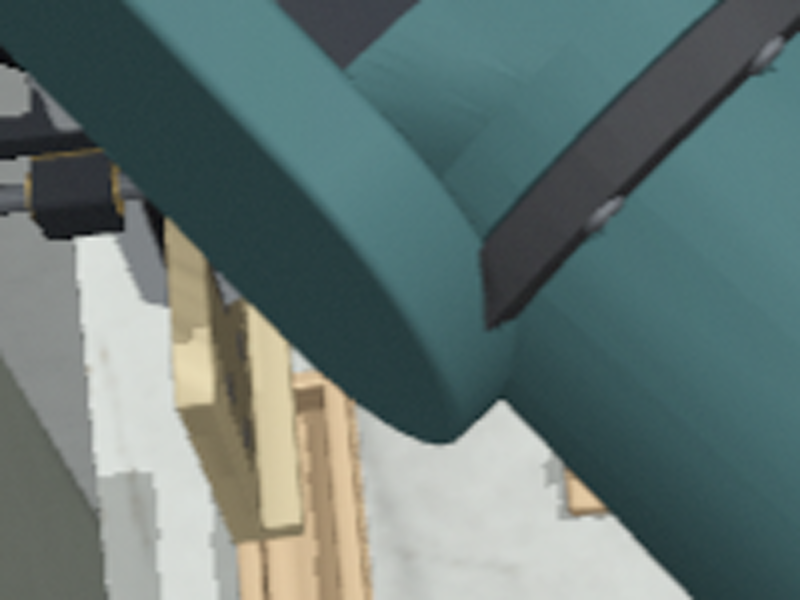

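Call:
jog_arm --series '[{"x": -0.014, "y": 0.004, "z": -0.002, "rx": 0, "ry": -1.5, "rz": 0.2}, {"x": -0.014, "y": 0.004, "z": -0.001, "rx": 0, "ry": -1.5, "rz": 0.2}, {"x": -0.014, "y": 0.004, "z": -0.001, "rx": 0, "ry": -1.5, "rz": 0.2}, {"x": -0.014, "y": 0.004, "z": -0.001, "rx": 0, "ry": -1.5, "rz": 0.2}, {"x": -0.014, "y": 0.005, "z": 0, "rx": 0, "ry": -1.5, "rz": 0.2}, {"x": -0.01, "y": 0.007, "z": 0.005, "rx": 0, "ry": -1.5, "rz": 0.2}, {"x": -0.009, "y": 0.007, "z": 0.008, "rx": 0, "ry": -1.5, "rz": 0.2}, {"x": -0.009, "y": 0.007, "z": 0.008, "rx": 0, "ry": -1.5, "rz": 0.2}, {"x": -0.009, "y": 0.007, "z": 0.008, "rx": 0, "ry": -1.5, "rz": 0.2}, {"x": -0.008, "y": 0.007, "z": 0.008, "rx": 0, "ry": -1.5, "rz": 0.2}, {"x": -0.008, "y": 0.007, "z": 0.008, "rx": 0, "ry": -1.5, "rz": 0.2}, {"x": 0, "y": 0, "z": 0, "rx": 0, "ry": 0, "rz": 0}]'

```text
time: 12.33
tool_pos: [0.4795, 0.2102, 0.2285]
ee_rot: [-3.126, 0.331, 1.474]
wrist_force: [-0.2, -0.9, -2.7]
width: 0.0119
```

```bash
python3 -c "
from h import *
a=tcp_for_heel([-.004,0,.10]);rel(a,SR)
for n,x,y in (('top',280,170),('scene',260,190)):
    s=cams.snapshot(n); cv2.imwrite(f'pics/{n}8.png',cv2.resize(s['img'][y:y+150,x:x+200,::-1],None,fx=4,fy=4,interpolation=2))
"
```

```text
t 12.33 pos [0.4795 0.2102 0.2285] F [-0.2 -0.9 -2.7] w 0.0119 q [ 0.48  0.18  1.26 -0.28  1.89 -1.05]
shift now-frame(mm) [17.4  2.6 13.4]  in target frame [17.2  2.4 13.7]  rot(deg) [-0.89  0.98  0.01] 1.3
```

View pics/scene8.png

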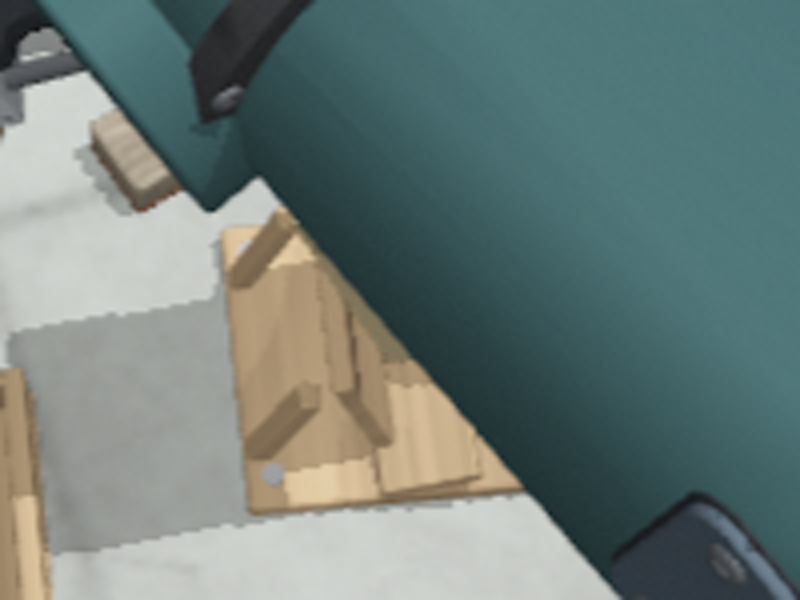

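View pics/top8.png

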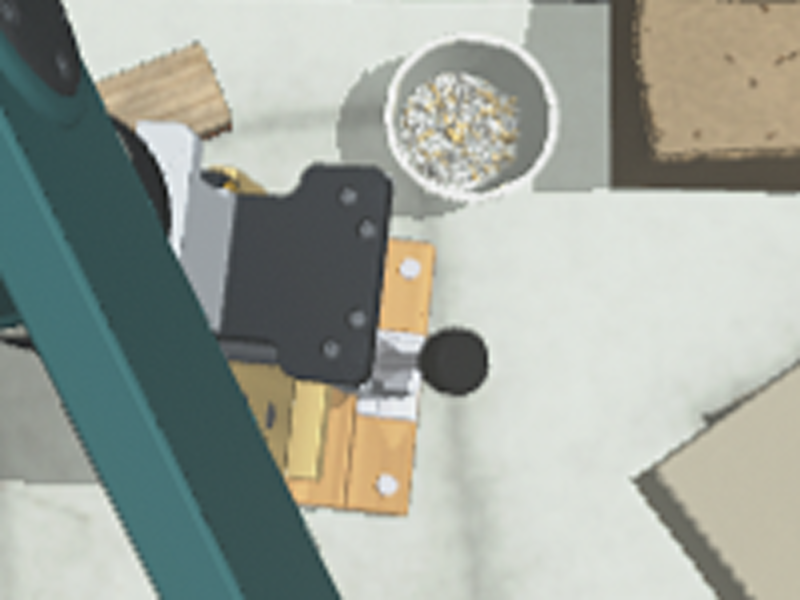

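Call:
jog_arm --series '[{"x": 0.009, "y": 0.001, "z": 0.015, "rx": -0.9, "ry": 1.0, "rz": 0}, {"x": 0.007, "y": 0.001, "z": 0.012, "rx": 0, "ry": 0, "rz": 0}, {"x": 0, "y": 0, "z": 0, "rx": 0, "ry": 0, "rz": 0}, {"x": 0, "y": 0, "z": 0, "rx": 0, "ry": 0, "rz": 0}]'

```text
time: 12.77
tool_pos: [0.4813, 0.2189, 0.1999]
ee_rot: [3.139, 0.308, 1.474]
wrist_force: [0.8, -0.2, -0.8]
width: 0.0119
```

```bash
cat >> h.py <<'E'
def boardnow(): 
    o=robot.get_obs(); rr=R.from_euler("xyz",o["ee_rot"]); M=rr.as_matrix()
    B=R.from_matrix(np.c_[M[:,0],-M[:,1],-M[:,2]]); mid=o["tool_pos"]+rr.apply(BOFF); 
    heel=mid+B.apply([.006,0,-.065]); sr=seatR(SY)
    print("heel in seat (mm)",(sr.inv().apply(heel-SP)*1e3).round(1),"rotvec deg",(sr.inv()*B).as_rotvec(degrees=True).round(2),"F",o["wrist_force"].round(1),"w",round(o["width"],4)); return mid,B
def ovl(n,x,y,w,h,f,name,mid=None,B=None):
    s=cams.snapshot(n); im=cv2.resize(np.ascontiguousarray(s["img"][y:y+h,x:x+w,::-1]),None,fx=f,fy=f,interpolation=2)
    def ln(P,p,r,col):
        u=((proj(n,p+r.apply(np.array(P)/1e3))-[x,y]+.5)*f).round().astype(int); cv2.polylines(im,[u],False,col,1)
    sr=seatR(SY); ln([(0,-50,75),(0,50,75),(0,50,0),(0,-50,0),(0,-50,75)],SP,sr,(0,0,255)); ln([(0,-70,0),(-34,-70,0),(-34,70,0),(0,70,0)],SP,sr,(255,0,0))
    if mid is not None:
        ln([(6,-55,65),(-6,-55,65),(-6,55,65),(6,55,65),(6,-55,65)],mid,B,(0,255,0)); ln([(-6,-55,-51),(-20,-55,-51),(-20,55,-51),(-6,55,-51)],mid,B,(255,255,0)); ln([(-20,55,-51),(-20,55,-65),(6,55,-65),(6,55,65)],mid,B,(0,255,255))
    cv2.imwrite(f"pics/{name}.png",im)
E
python3 -c "
from h import *
a=tcp_for_heel([-.003,0,.08]);rel(a,SR)
m,B=boardnow(); ovl('top',280,200,130,110,6,'top9',m,B); ovl('scene',260,220,150,110,5,'scene9',m,B)
"
```

```text
t 12.77 pos [0.4813 0.2189 0.1999] F [ 0.8 -0.2 -0.8] w 0.0119 q [ 0.49  0.18  1.31 -0.26  1.81 -1.03]
shift now-frame(mm) [0.9 1.5 9.2]  in target frame [0.9 1.5 9.2]  rot(deg) [ 0.16 -0.36  0.02] 0.4
heel in seat (mm) [-3.3  1.2 89.2] rotvec deg [-0.16 -0.36  0.02] F [ 0.8 -0.2 -0.8] w 0.0119
```

View pics/top9.png

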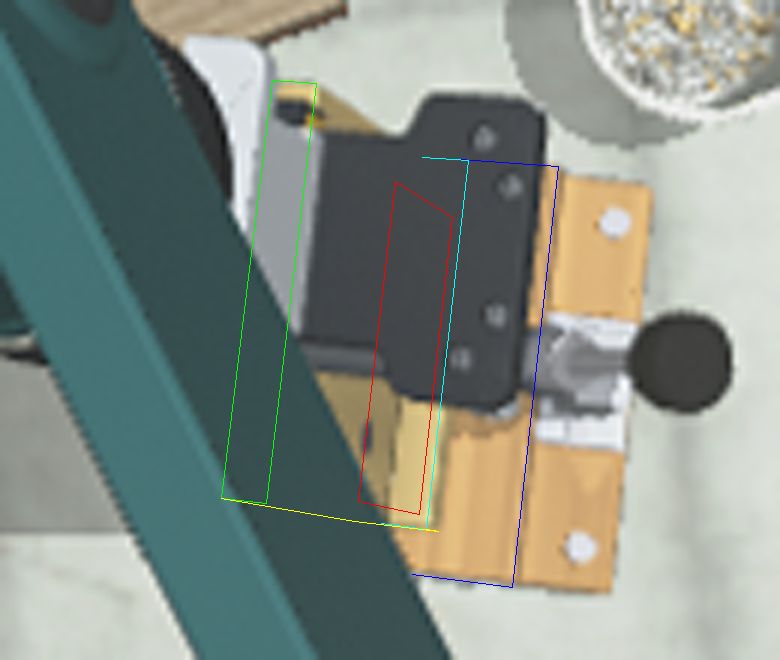

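View pics/scene9.png

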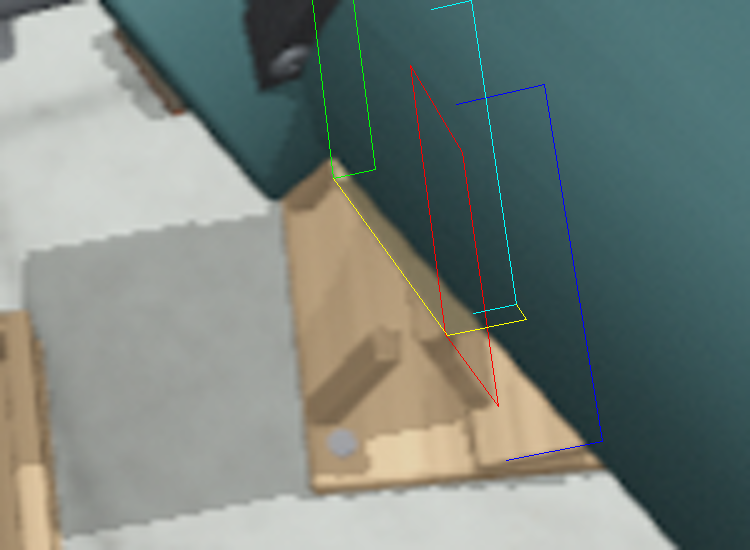

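Call:
jog_arm --series '[{"x": 0, "y": 0.001, "z": 0.01, "rx": 0, "ry": -0.4, "rz": 0}, {"x": 0, "y": 0, "z": 0.012, "rx": 0, "ry": 0, "rz": 0}, {"x": 0, "y": 0, "z": 0.012, "rx": 0, "ry": 0, "rz": 0}, {"x": 0, "y": 0, "z": 0, "rx": 0, "ry": 0, "rz": 0}]'

```text
time: 13.2
tool_pos: [0.4827, 0.2084, 0.1671]
ee_rot: [3.134, 0.313, 1.474]
wrist_force: [-0.5, -0.7, -1.3]
width: 0.0117
```

```bash
python3 -c "
from h import *
rel(tcp_for_heel([-.003,0,.03]),SR);boardnow()
"
```

```text
t 13.2 pos [0.4827 0.2084 0.1671] F [-0.5 -0.7 -1.3] w 0.0117 q [ 0.48  0.18  1.38 -0.27  1.75 -1.03]
shift now-frame(mm) [ 0.6 -1.1 24.8]  in target frame [ 0.6 -0.9 24.9]  rot(deg) [ 0.41 -0.07 -0.01] 0.4
heel in seat (mm) [-3.5 -1.6 54.9] rotvec deg [-0.41 -0.07 -0.01] F [-0.5 -0.7 -1.3] w 0.0117
```

Call:
jog_arm --series '[{"x": 0, "y": -0.001, "z": 0.012, "rx": 0.4, "ry": 0, "rz": 0}, {"x": 0, "y": 0, "z": 0.012, "rx": 0, "ry": 0, "rz": 0}, {"x": 0, "y": 0, "z": 0.012, "rx": 0, "ry": 0, "rz": 0}, {"x": 0, "y": 0, "z": 0, "rx": 0, "ry": 0, "rz": 0}]'

```text
time: 13.53
tool_pos: [0.4799, 0.1958, 0.1292]
ee_rot: [-3.14, 0.314, 1.474]
wrist_force: [-0.7, -0.1, -1.3]
width: 0.012
```

```bash
python3 -c "
from h import *
boardnow()
"
```

```text
heel in seat (mm) [-4.1  0.8 14.9] rotvec deg [ 0.1  -0.01 -0.02] F [-0.7 -0.1 -1.3] w 0.012
```

Call:
jog_arm --series '[{"x": 0.001, "y": 0, "z": 0.004, "rx": 0, "ry": 0, "rz": 0}, {"x": 0, "y": 0, "z": 0.004, "rx": 0, "ry": 0, "rz": 0}, {"x": 0, "y": 0, "z": 0.002, "rx": 0, "ry": 0, "rz": 0}, {"x": 0, "y": 0, "z": 0, "rx": 0, "ry": 0, "rz": 0}]'

```text
time: 13.87
tool_pos: [0.4796, 0.1932, 0.1182]
ee_rot: [-3.14, 0.314, 1.473]
wrist_force: [0.2, -0.9, -1.2]
width: 0.0121
```

```bash
python3 -c "
from h import *
boardnow()
"
```

```text
heel in seat (mm) [-3.2  0.9  3.6] rotvec deg [ 0.12  0.01 -0.03] F [ 0.2 -0.9 -1.2] w 0.0121
```

Call:
jog_arm --series '[{"x": 0, "y": 0, "z": 0.002, "rx": 0, "ry": 0, "rz": 0}, {"x": 0, "y": 0, "z": 0.001, "rx": 0, "ry": 0, "rz": 0}, {"x": 0, "y": 0, "z": 0, "rx": 0, "ry": 0, "rz": 0}]'

```text
time: 14.12
tool_pos: [0.4802, 0.1927, 0.1162]
ee_rot: [3.141, 0.313, 1.473]
wrist_force: [-0.0, 0.1, -1.6]
width: 0.0116
```

```bash
python3 -c "
from h import *
boardnow()
"
```

```text
heel in seat (mm) [-2.9  0.   1.5] rotvec deg [-0.   -0.06 -0.05] F [-0.   0.1 -1.6] w 0.0116
```

Call:
jog_arm --series '[{"x": 0, "y": 0, "z": 0.002, "rx": 0, "ry": 0, "rz": 0}, {"x": 0, "y": 0, "z": 0.002, "rx": 0, "ry": 0, "rz": 0}, {"x": 0, "y": 0, "z": 0, "rx": 0, "ry": 0, "rz": 0}]'

```text
time: 14.37
tool_pos: [0.4809, 0.1926, 0.1153]
ee_rot: [3.138, 0.311, 1.472]
wrist_force: [0.9, -0.3, -1.5]
width: 0.0119
```

```bash
python3 -c "
from h import *
boardnow()
"
```

```text
heel in seat (mm) [-2.4 -1.   0.7] rotvec deg [-0.18 -0.21 -0.1 ] F [ 0.9 -0.3 -1.5] w 0.0119
```

Call:
jog_arm --series '[{"x": 0, "y": -0.001, "z": 0.004, "rx": 0.2, "ry": 0.2, "rz": 0}, {"x": 0, "y": 0, "z": 0, "rx": 0, "ry": 0, "rz": 0}, {"x": 0, "y": 0, "z": 0, "rx": 0, "ry": 0, "rz": 0}]'

```text
time: 14.62
tool_pos: [0.4823, 0.193, 0.1163]
ee_rot: [3.133, 0.302, 1.471]
wrist_force: [0.5, 0.0, -1.5]
width: 0.0116
```

```bash
python3 -c "
from h import *
boardnow()
"
```

```text
heel in seat (mm) [-1.4 -2.8  1.8] rotvec deg [-0.46 -0.67 -0.2 ] F [ 0.5  0.  -1.5] w 0.0116
```

```bash
python3 -c "
from h import *
m,B=boardnow(); o=robot.get_obs(); print(o['joint_positions'].round(3),o['joint_torque'].round(2),o['wrist_torque'].round(2),o['qvel'].round(3))
ovl('top',280,200,130,110,6,'top10',m,B); ovl('scene',260,220,150,110,5,'scene10',m,B)
for n in ('top','scene'):
    s=cams.snapshot(n); cv2.imwrite(f'pics/{n}10f.png',s['img'][:,:,::-1])
"
```

```text
heel in seat (mm) [-1.4 -2.8  1.8] rotvec deg [-0.46 -0.67 -0.2 ] F [ 0.5  0.  -1.5] w 0.0116
[ 0.447  0.181  1.476 -0.263  1.635 -1.022] [ 5.000e-02 -3.705e+01 -2.918e+01 -1.160e+00  7.800e-01 -2.000e-02] [ 0.23 -0.17 -0.02] [-0.002 -0.003  0.002 -0.002 -0.    -0.003]
```

View pics/top10.png

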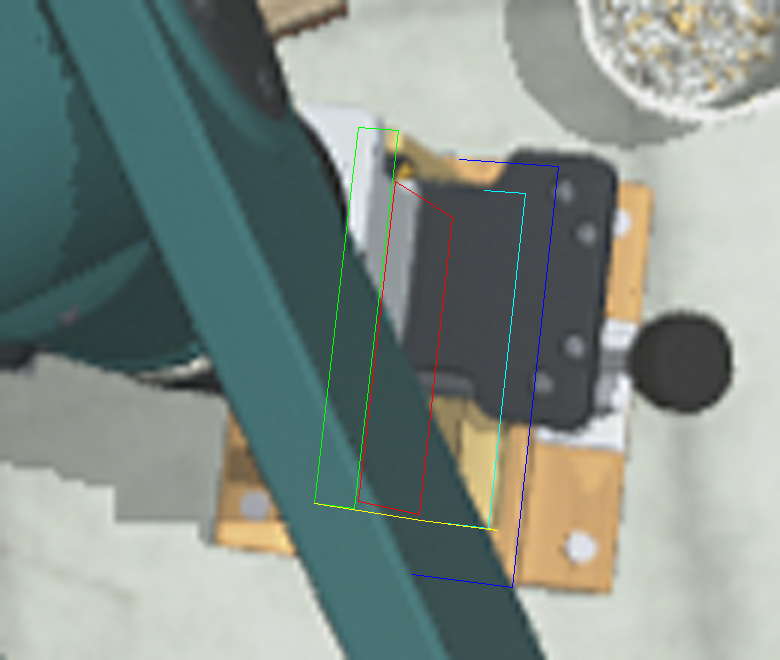

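View pics/scene10f.png

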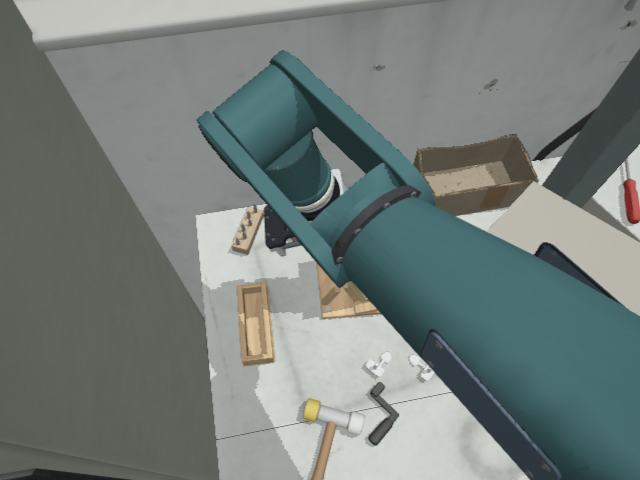

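View pics/top10f.png

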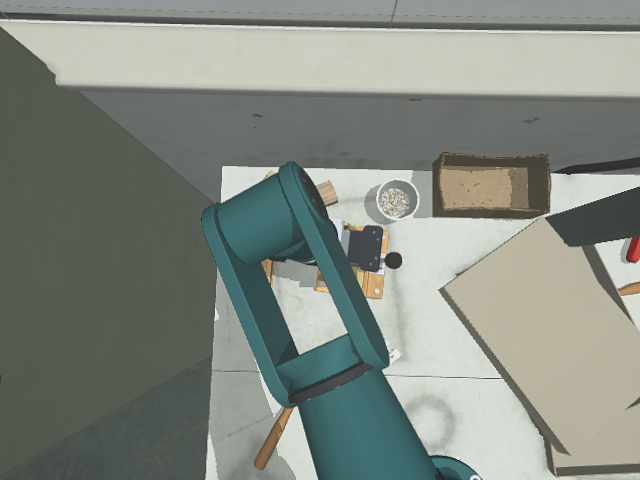

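Call:
jog_arm --series '[{"x": 0, "y": 0, "z": 0, "rx": 0, "ry": 0, "rz": 0}, {"x": 0, "y": 0, "z": 0, "rx": 0, "ry": 0, "rz": 0}]'

```text
time: 14.98
tool_pos: [0.4817, 0.1926, 0.1148]
ee_rot: [3.135, 0.304, 1.471]
wrist_force: [0.3, 0.9, 1.3]
width: 0.0118
```

```bash
python3 -c "
from h import *
m,B=boardnow(); o=robot.get_obs(); print(o['joint_positions'].round(4),o['joint_torque'].round(2),o['wrist_torque'].round(2),o['qvel'].round(3))
"
```

```text
heel in seat (mm) [-1.6 -2.   0.3] rotvec deg [-0.31 -0.58 -0.16] F [0.3 0.9 1.3] w 0.0118
[ 0.4464  0.1823  1.4777 -0.2626  1.6354 -1.0224] [-3.100e-01 -3.569e+01 -2.782e+01 -1.160e+00  6.000e-01 -2.000e-02] [ 0.19  0.01 -0.01] [-0.001  0.001 -0.002 -0.003  0.     0.   ]
```

Call:
jog_arm --series '[{"x": 0, "y": -0.002, "z": 0.004, "rx": 0.3, "ry": -0.6, "rz": 0}, {"x": 0, "y": 0, "z": 0.003, "rx": 0, "ry": 0, "rz": 0}]'

```text
time: 15.15
tool_pos: [0.4822, 0.1931, 0.1143]
ee_rot: [3.132, 0.309, 1.469]
wrist_force: [-5.4, 2.1, 9.7]
width: 0.0122
```

```bash
python3 -c "
from h import *
m,B=boardnow(); o=robot.get_obs(); print(o['joint_positions'].round(4),o['joint_torque'].round(2),o['wrist_torque'].round(2),o['qvel'].round(3))
"
```

```text
heel in seat (mm) [-1.4 -2.8 -0.1] rotvec deg [-0.46 -0.3  -0.29] F [-5.4  2.1  9.7] w 0.0122
[ 0.4501  0.185   1.4766 -0.2677  1.635  -1.0166] [ -1.96 -31.45 -26.19  -1.5   -1.59   0.04] [-0.32  1.21 -0.43] [-0.014 -0.022  0.017  0.011 -0.041  0.   ]
```

Call:
jog_arm --series '[{"x": 0.002, "y": 0, "z": 0, "rx": 0.2, "ry": -0.3, "rz": 0.2}, {"x": 0, "y": 0, "z": 0, "rx": 0, "ry": 0, "rz": 0}]'

```text
time: 15.32
tool_pos: [0.4826, 0.1952, 0.1147]
ee_rot: [3.133, 0.314, 1.465]
wrist_force: [0.7, -0.3, -1.5]
width: 0.0117
```

```bash
python3 -c "
from h import *
m,B=boardnow()
"
```

```text
heel in seat (mm) [ 0.1 -2.7  1. ] rotvec deg [-0.32  0.01 -0.52] F [ 0.7 -0.3 -1.5] w 0.0117
```

Call:
jog_arm --series '[{"x": 0, "y": 0, "z": 0.002, "rx": 0, "ry": 0, "rz": 0}, {"x": 0, "y": 0, "z": 0, "rx": 0, "ry": 0, "rz": 0}, {"x": 0, "y": 0, "z": 0, "rx": 0, "ry": 0, "rz": 0}, {"x": 0, "y": 0, "z": 0, "rx": 0, "ry": 0, "rz": 0}, {"x": 0, "y": 0, "z": 0, "rx": 0, "ry": 0, "rz": 0}, {"x": 0, "y": 0, "z": 0, "rx": 0, "ry": 0, "rz": 0}]' --claw 0.4

```text
time: 15.82
tool_pos: [0.4819, 0.1935, 0.1103]
ee_rot: [3.136, 0.317, 1.465]
wrist_force: [-0.3, 0.3, 0.9]
width: 0.0374
```

```bash
python3 -c "
from h import *
m,B=boardnow(); ovl('top',280,200,130,110,6,'top11',m,B)
"
```

```text
heel in seat (mm) [-0.5 -1.8 -3.8] rotvec deg [-0.15  0.17 -0.48] F [-0.3  0.3  0.9] w 0.0374
```

View pics/top11.png

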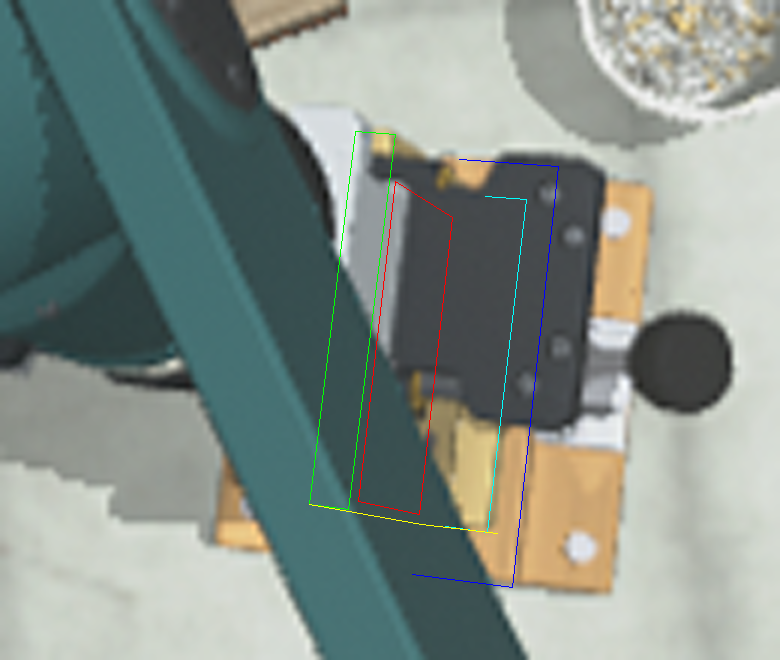

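Call:
jog_arm --series '[{"x": 0, "y": 0, "z": -0.01, "rx": 0, "ry": 0, "rz": 0}, {"x": 0, "y": 0, "z": -0.015, "rx": 0, "ry": 0, "rz": 0}, {"x": 0, "y": 0, "z": -0.015, "rx": 0, "ry": 0, "rz": 0}, {"x": 0, "y": 0, "z": -0.02, "rx": 0, "ry": 0, "rz": 0}, {"x": 0, "y": 0, "z": -0.025, "rx": 0, "ry": 0, "rz": 0}, {"x": 0, "y": 0, "z": -0.03, "rx": 0, "ry": 0, "rz": 0}, {"x": 0, "y": 0, "z": -0.03, "rx": 0, "ry": 0, "rz": 0}, {"x": 0, "y": 0, "z": -0.03, "rx": 0, "ry": 0, "rz": 0}]'

```text
time: 16.53
tool_pos: [0.4835, 0.248, 0.2794]
ee_rot: [-3.133, 0.325, 1.467]
wrist_force: [0.9, -0.2, -0.2]
width: 0.0374
```

```bash
python3 -c "
from h import *
sr=seatR(SY); mid=SP+sr.apply([-.006,0,.065]); ovl('top',280,200,130,110,6,'top12',mid,sr); ovl('scene',260,210,150,120,5,'scene12',mid,sr)
a=KN+.16*d; rel(a,KR); plan([[.47,.15,.32],a],KR,18)
"
```

```text
t 16.63 pos [0.4855 0.2496 0.2843] F [ 0.2 -0.1  0.5] w 0.0372 q [ 0.53  0.23  1.09 -0.28  2.   -1.03]
shift now-frame(mm) [-187.7    1.3   95.4]  in target frame [ -0.4 196.2 -76.5]  rot(deg) [37.74 37.51 83.67] 99.2
0 xyz [-0.013 -0.001 -0.   ] r [2.1 2.1 4.6] |0.013 5.5
1 xyz [-0.013  0.    -0.001] r [2.1 2.1 4.6] |0.013 5.5
2 xyz [-0.013  0.001 -0.001] r [2.1 2.1 4.6] |0.013 5.5
3 xyz [-0.013  0.002 -0.002] r [2.1 2.1 4.6] |0.013 5.5
4 xyz [-0.012  0.003 -0.002] r [2.1 2.1 4.6] |0.013 5.5
5 xyz [-0.012  0.004 -0.003] r [2.1 2.1 4.6] |0.013 5.5
6 xyz [-0.011  0.005 -0.004] r [2.1 2.1 4.6] |0.013 5.5
7 xyz [-0.011  0.006 -0.004] r [2.1 2.1 4.6] |0.013 5.5
8 xyz [-0.008  0.008  0.004] r [2.1 2.1 4.6] |0.012 5.5
9 xyz [-0.007  0.009  0.006] r [2.1 2.1 4.6] |0.013 5.5
10 xyz [-0.007  0.01   0.005] r [2.1 2.1 4.6] |0.013 5.5
11 xyz [-0.006  0.011  0.004] r [2.1 2.1 4.6] |0.013 5.5
12 xyz [-0.005  0.011  0.004] r [2.1 2.1 4.6] |0.013 5.5
13 xyz [-0.004  0.012  0.003] r [2.1 2.1 4.6] |0.013 5.5
14 xyz [-0.003  0.012  0.003] r [2.1 2.1 4.6] |0.013 5.5
15 xyz [-0.002  0.013  0.002] r [2.1 2.1 4.6] |0.013 5.5
16 xyz [-0.001  0.013  0.001] r [2.1 2.1 4.6] |0.013 5.5
17 xyz [-0.     0.013  0.001] r [2.1 2.1 4.6] |0.013 5.5
```

View pics/top12.png

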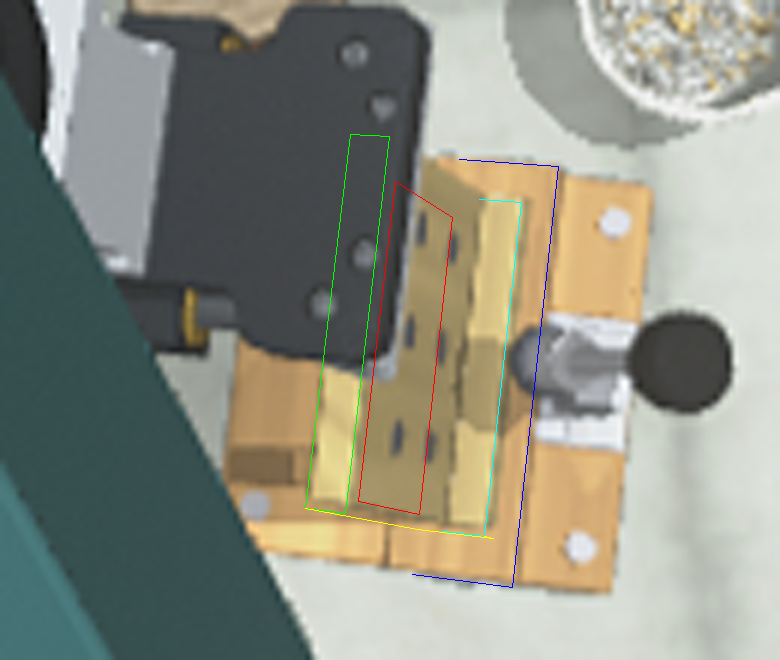

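View pics/scene12.png

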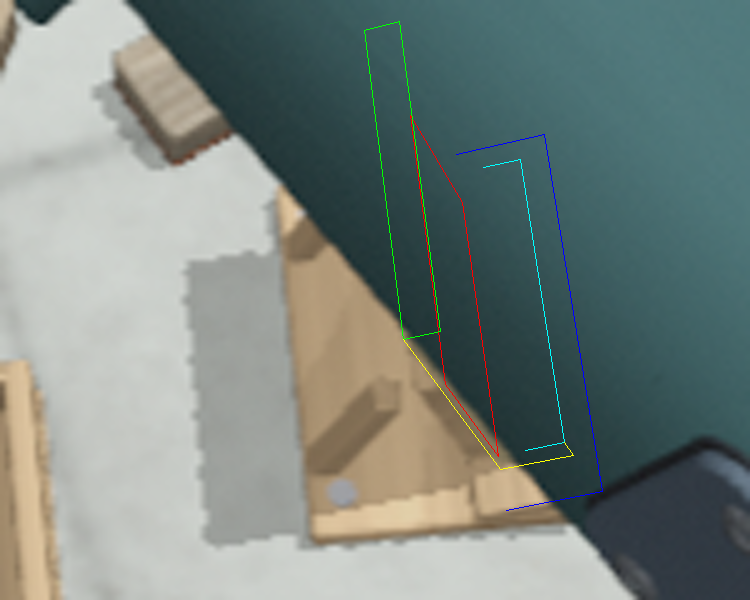

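Call:
jog_arm --series '[{"x": -0.013, "y": -0.001, "z": -0.002, "rx": 2.1, "ry": 2.1, "rz": 4.6}, {"x": -0.013, "y": 0, "z": -0.002, "rx": 2.1, "ry": 2.1, "rz": 4.6}, {"x": -0.013, "y": 0.001, "z": -0.002, "rx": 2.1, "ry": 2.1, "rz": 4.6}, {"x": -0.013, "y": 0.002, "z": -0.002, "rx": 2.1, "ry": 2.1, "rz": 4.6}, {"x": -0.012, "y": 0.003, "z": -0.002, "rx": 2.1, "ry": 2.1, "rz": 4.6}, {"x": -0.012, "y": 0.004, "z": -0.003, "rx": 2.1, "ry": 2.1, "rz": 4.6}, {"x": -0.011, "y": 0.005, "z": -0.004, "rx": 2.1, "ry": 2.1, "rz": 4.6}, {"x": -0.011, "y": 0.006, "z": -0.004, "rx": 2.1, "ry": 2.1, "rz": 4.6}, {"x": -0.008, "y": 0.008, "z": 0.004, "rx": 2.1, "ry": 2.1, "rz": 4.6}, {"x": -0.007, "y": 0.009, "z": 0.006, "rx": 2.1, "ry": 2.1, "rz": 4.6}, {"x": -0.007, "y": 0.01, "z": 0.005, "rx": 2.1, "ry": 2.1, "rz": 4.6}]' --claw 0.0

```text
time: 17.55
tool_pos: [0.4633, 0.1224, 0.3049]
ee_rot: [-2.857, 0.006, 0.498]
wrist_force: [0.6, 0.5, 0.1]
width: 0.0005
```

```bash
python3 -c "
from h import *
a=KN+.14*d; rel(a,KR); plan([a],KR,8)
"
```

```text
t 17.55 pos [0.4633 0.1224 0.3049] F [0.6 0.5 0.1] w 0.0005 q [-0.04  0.    1.29  0.26  1.99 -0.45]
shift now-frame(mm) [-30.7  79.9  49.6]  in target frame [ 9.4 95.  25.8]  rot(deg) [13.4  13.73 31.29] 36.7
0 xyz [-0.004  0.01   0.006] r [1.7 1.7 3.9] |0.012 4.6
1 xyz [-0.003  0.01   0.006] r [1.7 1.7 3.9] |0.012 4.6
2 xyz [-0.003  0.011  0.005] r [1.7 1.7 3.9] |0.012 4.6
3 xyz [-0.002  0.011  0.005] r [1.7 1.7 3.9] |0.012 4.6
4 xyz [-0.002  0.011  0.005] r [1.7 1.7 3.9] |0.012 4.6
5 xyz [-0.001  0.012  0.004] r [1.7 1.7 3.9] |0.012 4.6
6 xyz [-0.     0.012  0.004] r [1.7 1.7 3.9] |0.012 4.6
7 xyz [0.    0.012 0.004] r [1.7 1.7 3.9] |0.012 4.6
```

Call:
jog_arm --series '[{"x": -0.004, "y": 0.01, "z": 0.006, "rx": 1.7, "ry": 1.7, "rz": 3.9}, {"x": -0.003, "y": 0.01, "z": 0.006, "rx": 1.7, "ry": 1.7, "rz": 3.9}, {"x": -0.003, "y": 0.011, "z": 0.005, "rx": 1.7, "ry": 1.7, "rz": 3.9}, {"x": -0.002, "y": 0.011, "z": 0.005, "rx": 1.7, "ry": 1.7, "rz": 3.9}, {"x": -0.002, "y": 0.011, "z": 0.005, "rx": 1.7, "ry": 1.7, "rz": 3.9}, {"x": -0.001, "y": 0.012, "z": 0.004, "rx": 1.7, "ry": 1.7, "rz": 3.9}, {"x": 0, "y": 0.01, "z": 0.003, "rx": 1.7, "ry": 1.7, "rz": 3.9}, {"x": 0, "y": 0, "z": 0, "rx": 0, "ry": 0, "rz": 0}]'

```text
time: 18.22
tool_pos: [0.461, 0.0557, 0.2389]
ee_rot: [-2.635, 0.004, -0.058]
wrist_force: [0.5, -0.6, 0.1]
width: 0.0005
```

```bash
python3 -c "
from h import *
sr=seatR(SY); mid=SP+sr.apply([-.006,0,.065]); ovl('top',280,200,130,110,6,'top13',mid,sr); ovl('scene',290,200,150,120,5,'scene13',mid,sr)
a=KN+.07*d; rel(a,KR)
"
```

```text
t 18.32 pos [0.4621 0.057  0.2412] F [-0.3  0.2  0.1] w 0.0007 q [-0.37 -0.1   1.57  0.49  1.81 -0.23]
shift now-frame(mm) [ 5.5  5.6 73.3]  in target frame [ 4.2  6.7 73.3]  rot(deg) [1.03 1.2  2.2 ] 2.7
```

View pics/top13.png

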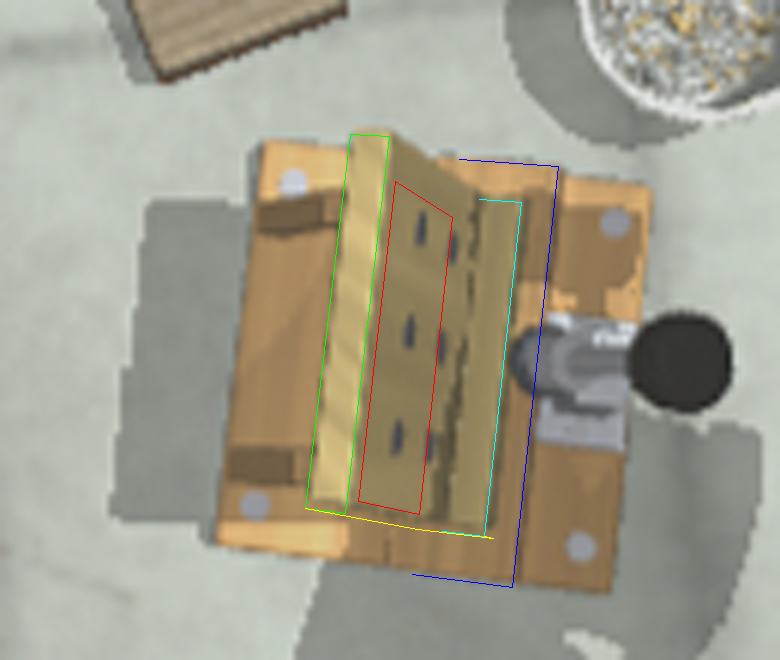

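View pics/scene13.png

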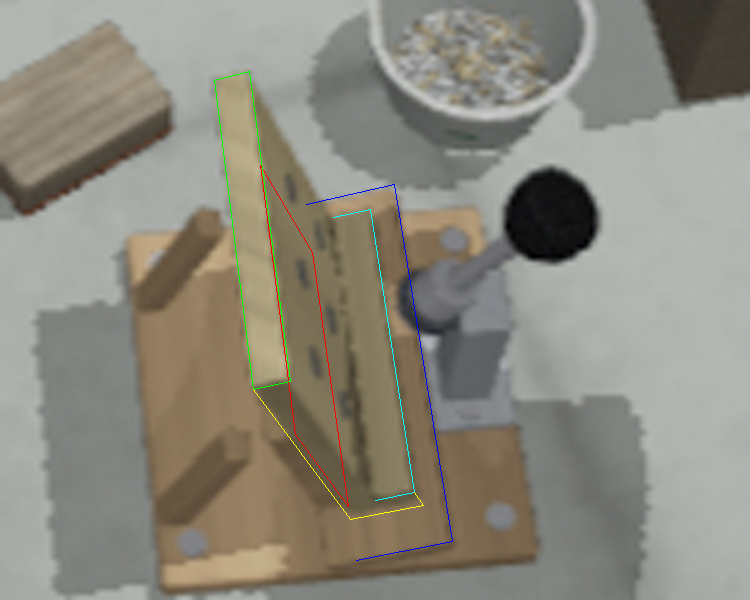

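Call:
jog_arm --series '[{"x": 0.003, "y": 0.005, "z": 0.01, "rx": 1.0, "ry": 1.2, "rz": 2.2}, {"x": 0, "y": 0.001, "z": 0.02, "rx": 0, "ry": 0, "rz": 0}, {"x": 0, "y": 0, "z": 0.02, "rx": 0, "ry": 0, "rz": 0}, {"x": 0, "y": 0, "z": 0.02, "rx": 0, "ry": 0, "rz": 0}, {"x": 0, "y": 0, "z": 0, "rx": 0, "ry": 0, "rz": 0}]'

```text
time: 18.73
tool_pos: [0.4721, 0.0895, 0.1821]
ee_rot: [-2.623, -0.015, -0.086]
wrist_force: [0.6, 0.7, -0.7]
width: 0.0003
```

```bash
python3 -c "
from h import *
KN[0]-=.0015
rel(KN+.039*d,KR)
"
```

```text
t 18.73 pos [0.4721 0.0895 0.1821] F [ 0.6  0.7 -0.7] w 0.0003 q [-0.31 -0.09  1.69  0.51  1.64 -0.21]
shift now-frame(mm) [-4.4  5.9 36.4]  in target frame [-4.   6.1 36.4]  rot(deg) [ 0.25 -0.43  0.97] 1.1
```

Call:
jog_arm --series '[{"x": -0.004, "y": 0.006, "z": 0.008, "rx": 0.2, "ry": -0.4, "rz": 1.0}, {"x": -0.001, "y": 0.001, "z": 0.012, "rx": 0, "ry": 0, "rz": 0}, {"x": -0.001, "y": 0, "z": 0.008, "rx": 0, "ry": 0, "rz": 0}, {"x": 0, "y": 0, "z": 0, "rx": 0, "ry": 0, "rz": 0}]'

```text
time: 19.07
tool_pos: [0.4686, 0.0996, 0.156]
ee_rot: [-2.62, -0.005, -0.092]
wrist_force: [-0.3, 0.3, 0.2]
width: 0.0007
```

```bash
python3 -c "
from h import *
KN[0]-=.0015
rel(KN+.039*d,KR)
"
```

```text
t 19.07 pos [0.4686 0.0996 0.156 ] F [-0.3  0.3  0.2] w 0.0007 q [-0.29 -0.08  1.73  0.51  1.59 -0.21]
shift now-frame(mm) [0.4 1.5 8.9]  in target frame [0.5 1.5 8.9]  rot(deg) [ 0.14 -0.13  0.41] 0.5
```

Call:
jog_arm --series '[{"x": 0, "y": 0.001, "z": 0.008, "rx": 0, "ry": 0, "rz": 0.4}, {"x": 0, "y": 0, "z": 0.008, "rx": 0, "ry": 0, "rz": 0}, {"x": 0, "y": 0, "z": 0.008, "rx": 0, "ry": 0, "rz": 0}, {"x": 0, "y": 0, "z": 0.008, "rx": 0, "ry": 0, "rz": 0}]'

```text
time: 19.4
tool_pos: [0.4716, 0.1141, 0.129]
ee_rot: [-2.622, -0.007, -0.098]
wrist_force: [0.7, -0.2, 0.2]
width: 0.0005
```

```bash
python3 -c "
from h import *
KN[0]-=.0015
rel(KN+.011*d,KR)
ovl('scene',290,200,150,120,5,'scene14')
"
```

```text
t 19.4 pos [0.4716 0.1141 0.129 ] F [ 0.7 -0.2  0.2] w 0.0005 q [-0.25 -0.06  1.77  0.51  1.52 -0.21]
shift now-frame(mm) [-1.2  0.7  6.1]  in target frame [-1.2  0.7  6.1]  rot(deg) [ 0.25 -0.38  0.11] 0.5
```

View pics/scene14.png

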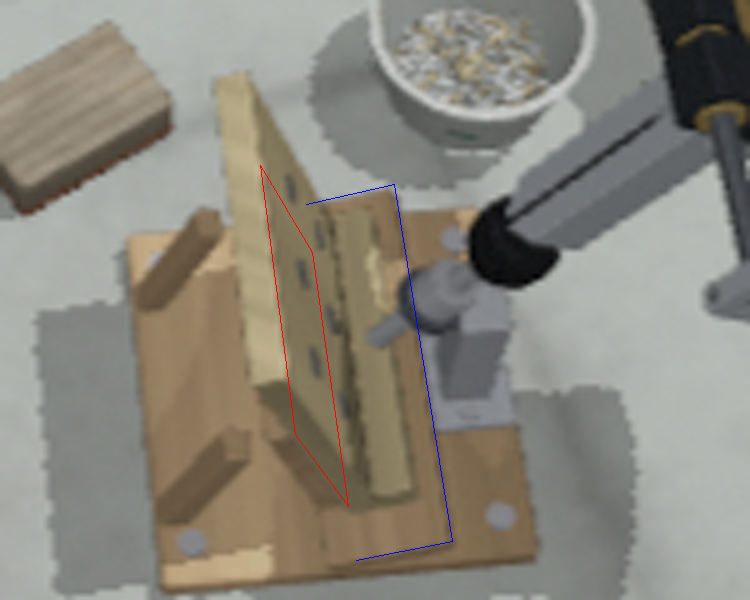

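Call:
jog_arm --series '[{"x": -0.001, "y": 0, "z": 0.006, "rx": 0, "ry": 0, "rz": 0}, {"x": 0, "y": 0, "z": 0.004, "rx": 0, "ry": 0, "rz": 0}, {"x": 0, "y": 0, "z": 0.003, "rx": 0, "ry": 0, "rz": 0}]'

```text
time: 19.7
tool_pos: [0.4708, 0.1188, 0.121]
ee_rot: [-2.627, -0.008, -0.094]
wrist_force: [-11.5, -13.6, 19.4]
width: 0.0004
```

```bash
python3 -c "
from h import *
KN[0]-=.0015
rel(KN+.011*d,KR)
"
```

```text
t 19.7 pos [0.4708 0.1188 0.121 ] F [-11.5 -13.6  19.4] w 0.0004 q [-0.24 -0.06  1.78  0.51  1.5  -0.2 ]
shift now-frame(mm) [ 0.1  0.7 -3.1]  in target frame [ 0.1  0.7 -3.1]  rot(deg) [ 0.53 -0.31  0.34] 0.7
```

Call:
jog_arm --series '[{"x": 0, "y": 0, "z": -0.01, "rx": 0, "ry": 0, "rz": 0}, {"x": 0, "y": 0, "z": -0.025, "rx": 0, "ry": 0, "rz": 0}, {"x": 0, "y": 0, "z": -0.03, "rx": 0, "ry": 0, "rz": 0}, {"x": 0, "y": 0, "z": -0.035, "rx": 0, "ry": 0, "rz": 0}, {"x": 0, "y": 0, "z": -0.035, "rx": 0, "ry": 0, "rz": 0}, {"x": 0, "y": 0, "z": 0, "rx": 0, "ry": 0, "rz": 0}]'

```text
time: 20.2
tool_pos: [0.4623, 0.0521, 0.2404]
ee_rot: [-2.627, -0.005, -0.092]
wrist_force: [-0.0, -0.3, 0.1]
width: 0.0002
```

```bash
python3 -c "
from h import *
rel(KN+.1*d,KR)
sr=seatR(SY); mid=SP+sr.apply([-.006,0,.065]); ovl('top',280,190,130,110,6,'top15',mid,sr); ovl('scene',290,200,150,120,5,'scene15',mid,sr)
B=dict(top=np.array([522,275,656,405])/8-.5+np.array([310,218]*2),scene=np.array([566,92,710,236])/8-.5+np.array([310,230]*2))
for n in B:
    s=cams.snapshot(n); print(n,'knob bbox at start',B[n].round(1))
    for y0 in [0]:
        im=s['img'].astype(int); m=(im.max(2)<50); m[:,:350]=0; m[:,402:]=0; m[:236]=0; m[275:]=0
        k,l,st,c=cv2.connectedComponentsWithStats(m.astype(np.uint8)); i=1+np.argmax(st[1:,4]); print('now',st[i],c[i].round(1))
    im=cv2.imread(f'pics/{n}0.png')[:,:,::-1].astype(int); m=(im.max(2)<50); m[:,:350]=0; m[:,402:]=0; m[:236]=0; m[275:]=0
    k,l,st,c=cv2.connectedComponentsWithStats(m.astype(np.uint8)); i=1+np.argmax(st[1:,4]); print('start',st[i],c[i].round(1))
"
```

```text
t 20.2 pos [0.4623 0.0521 0.2404] F [-0.  -0.3  0.1] w 0.0002 q [-0.39 -0.11  1.59  0.51  1.79 -0.21]
shift now-frame(mm) [ 3.5  1.7 45. ]  in target frame [ 3.6  2.1 44.9]  rot(deg) [ 0.51 -0.1   0.36] 0.6
top knob bbox at start [374.8 251.9 391.5 268.1]
now [388 259   4   8   8] [390.  262.5]
start [381 267   4   1   4] [382.5 267. ]
scene knob bbox at start [380.2 241.  398.2 259. ]
now [381 242  17  18 241] [388.9 250.5]
start [381 242  17  17 237] [388.9 250.4]
```

View pics/top15.png

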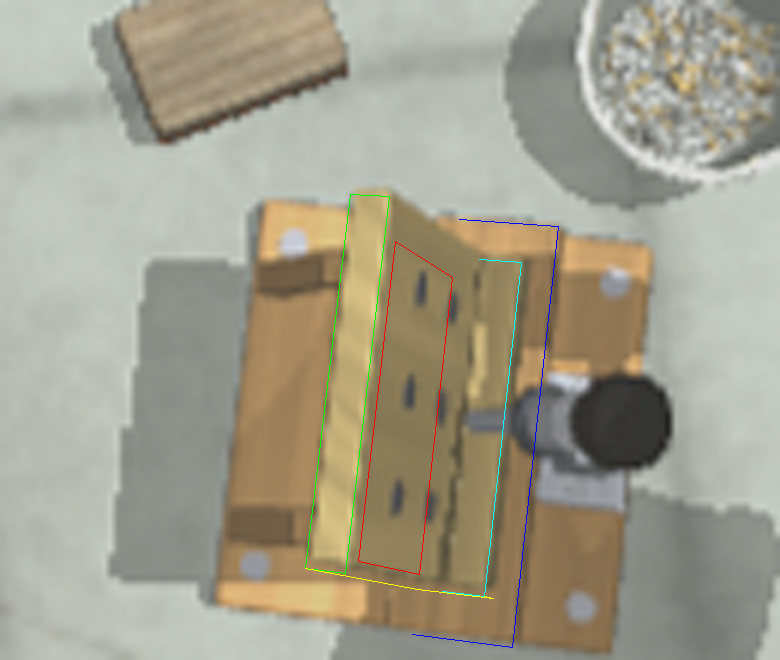

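View pics/scene15.png

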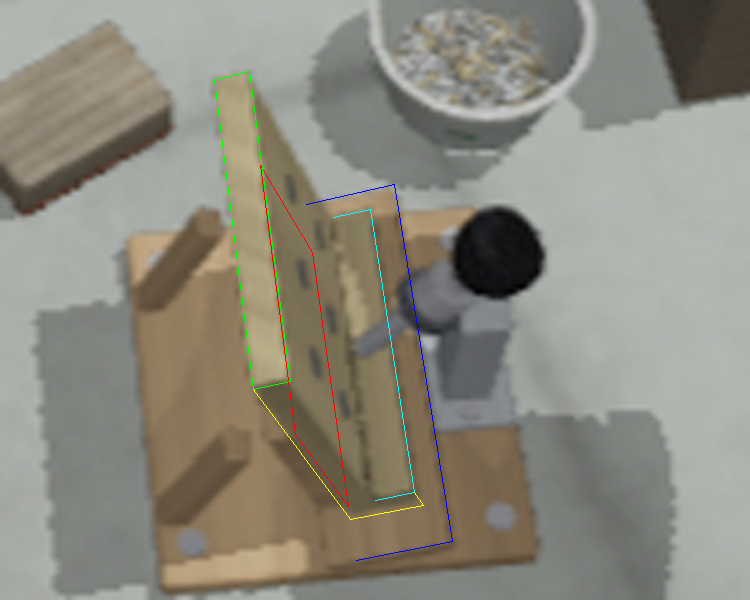

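```bash
python3 -c "
from h import *
print(ticket.close_job())"
```

```text
the job is handed in; nothing more can be done
None
```

The job is handed in at about 20 s of the 61 s allowed. I pulled the knob out until it stopped, and it stayed out. I then lifted the template from its rack, set it on the ledge leaning on the rest, let go, and pushed the knob home.

**Knob:** In the scene camera the knob head is back within about 0.1 px of where it started. I felt the hard stop at about 25 N before backing off. The top camera shows the pin over the batten. My dark-pixel check of the knob failed in the top picture because it found no usable blob there, so the top view was checked by eye only.

**Template:** Its outline matches the seated model within about 1–2 px (roughly 2–3 mm) in both views. It sits about 1–2 mm off the middle of the ledge.

**Robot and bystanders:** The gripper is clear of everything and the wrist force reads near zero. I never touched the screw cup or the bit block. The cup looks unmoved in the last pictures. The bit block was outside those crops, and the last full view of it, before the template was let go, showed it standing.

**Disagreements along the way:**
- **Knob position:** The gripper found the knob about 2 mm from my camera estimate sideways, and about 3 mm along its axis when I pushed it home.
- **Lowering the template:** The small moves near the ledge fell short or drifted by 1–3 mm, so I corrected them using the measured position and force.

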